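Rack gel cards upright and close the incubator tray

TASK

The three gel cards on the sloped pipetting stand are ready to incubate: stand each one upright in an empty slot of the incubator tray, foil strip up and printed side towards the tray's handle like the two cards already in it, with the yellow-topped control card in the slot nearest the handle. Then slide the loaded tray along the worktop into the incubator until its front plate closes against the housing. Never let a card tip over flat, and leave the dropper bottles, pipettor and timer where they are.

Things in the scene. Friction and masses are not known exactly. Their poses are not given: they have to be found in the camera images.
- stand: fixed grey pipetting stand, foot 185 x 84 x 8 mm; origin on the worktop under the middle of three white cradles. Cards in it face -x, lean back 40 degrees from vertical towards +x, bottom edge at x = -0.052, 0 or 0.052, y = 0, z = 0.019. Back rests are 36 mm wide, so the cards' sides stand free by 8 mm; ears (63 mm over outsides) hold the bottom 7 mm
- card_control: control card: gel card of white and clear plastic with a yellow foil strip along its top edge, 70 mm high, 53 mm wide, 5 mm thick, 20 g; origin at the middle of its bottom edge; z runs up to the foil strip, y across the width, the printed side faces -x; starts in any of the stand's three cradles
- card_a: patient gel card with a blue foil strip along its top edge, 70 mm high, 53 mm wide, 5 mm thick, 20 g; origin at the middle of its bottom edge; z runs up to the foil strip, y across the width, the printed side faces -x; starts in one of the stand's cradles
- card_b: second patient gel card with a blue foil strip, 70 mm high, 53 mm wide, 5 mm thick, 20 g; origin at the middle of its bottom edge; z runs up to the foil strip, y across the width, the printed side faces -x; starts in one of the stand's cradles
- card_c: blue-foil gel card already upright in the tray's second slot (tray x = -0.016), same sizes as the others
- card_d: blue-foil gel card already upright in the tray's fourth slot (tray x = +0.016), same sizes as the others
- tray: loose aluminium tray, 0.4 to 0.8 kg; origin on its underside amid the slot row, front is -x. Slots across it at x = -0.032, -0.016, 0, 0.016, 0.032 (1st, 3rd, 5th empty): floor at z 6 mm, 7 mm wide, flared, fins to 36 mm; side rails 58 mm apart, 25 mm high. Front plate x -0.062 to -0.056, 96 mm wide, top at 96 mm; rear end x 0.045, 66 mm wide
- tray_handle (a point): grip point on the tray's black upright fin handle: tray x = -0.086, y = 0, 72 mm above the underside. The fin is 10 mm thick (along y), spans x -0.104 to -0.062 and 30 to 85 mm in height
- slot_front (a point): middle of the floor of the tray's front slot (nearest the handle), for the control card
- incubator: fixed white bench incubator, 130 mm wide, 112 mm high, with a bottomless bay (72 mm wide, 96 mm high) open to -x; origin on the worktop in the bay, on its centre line; housing front at x = -0.070, back at 0.055. The tray is home, front plate against the housing, when its origin is at incubator x = -0.014, y = 0, axes parallel
- bay_mouth (a point): middle of the bay's mouth at worktop height, in the plane of the housing's front; the mouth is flared from 72 to about 86 mm
- dropper_green: white dropper bottle with green cap, 32 mm across, 86 mm high, origin under its foot; bystander
- dropper_red: white dropper bottle with red cap, 32 mm across, 86 mm high, origin under its foot; bystander
- pipettor: hand pipettor lying on the worktop, 226 mm along its y, 26 mm wide, 28 mm high; bystander
- timer: lab timer, 68 x 68 x 19 mm, origin under its middle; bystander

How it is judged (in metres and radians):
On the way, in this order (a step that is already met when the one before it is completed fails the run):
1. all three cards stand upright in the tray's empty slots, printed side to the handle, the control card in the front slot (z of card_control in the frame of tray between 0.002 and 0.0105 m and x of card_control in the frame of tray between -0.039 and -0.025 m and y of card_control in the frame of tray between -0.006 and 0.006 m and angle between each of card_control, card_a, card_b's own z axis and vertical below 0.16 rad and x of tray_handle in the frame of card_control below -0.01 m and z of card_a in the frame of tray between 0.002 and 0.0105 m and x of card_a in the frame of tray between -0.007 and 0.039 m and y of card_a in the frame of tray between -0.006 and 0.006 m and x of tray_handle in the frame of card_a below -0.01 m and z of card_b in the frame of tray between 0.002 and 0.0105 m and x of card_b in the frame of tray between -0.007 and 0.039 m and y of card_b in the frame of tray between -0.006 and 0.006 m and x of tray_handle in the frame of card_b below -0.01 m), for 0.2 s.
2. the tray is home in the incubator (x of tray in the frame of incubator above -0.0185 m and y of tray in the frame of incubator between -0.008 and 0.008 m and angle between the x axis of tray and the x axis of incubator, either way round below 0.06 rad and angle between tray's own z axis and vertical below 0.05 rad), for 0.2 s.
At the end, for the whole second after the job is handed in: All five cards stand in slots (bottom within 4.5 mm of the slot floor, upright within 9 degrees, printed side to the handle), the control card in the front slot; the tray is home, front plate within 4.5 mm of the housing and square within 3 degrees; all at rest (all of step 1 and all of step 2 and z of card_c in the frame of tray between 0.002 and 0.0105 m and x of card_c in the frame of tray between -0.023 and -0.009 m and y of card_c in the frame of tray between -0.006 and 0.006 m and angle between each of card_c, card_d's own z axis and vertical below 0.16 rad and x of tray_handle in the frame of card_c below -0.01 m and z of card_d in the frame of tray between 0.002 and 0.0105 m and x of card_d in the frame of tray between 0.009 and 0.023 m and y of card_d in the frame of tray between -0.006 and 0.006 m and x of tray_handle in the frame of card_d below -0.01 m and linear speed of each of card_control, card_a, card_b, tray below 0.02 m/s); the robot touches nothing.
It fails at once if a gel card is tipped over flat (angle between any of card_control, card_a, card_b, card_c, card_d's own z axis and vertical above 1.2 rad).
It fails at once if the green-capped dropper bottle is disturbed (distance of dropper_green from where it was at the start of the episode above 0.03 m).
It fails at once if the red-capped dropper bottle is disturbed (distance of dropper_red from where it was at the start of the episode above 0.03 m).
It fails at once if the pipettor is disturbed (distance of pipettor from where it was at the start of the episode above 0.03 m).
It fails at once if the timer is disturbed (distance of timer from where it was at the start of the episode above 0.03 m).
It also fails if it takes over 72 s, if anything falls off the work surface, if the arm or the gripper's body presses on something with over 40 N, if the wrist force passes 120 N, or if a joint passes its speed limit or range.

ROBOT

A 6-joint arm with a two-finger parallel gripper is mounted at the origin on a cart in front of the work surface, level with it; the furniture and walls round the work are solid. World frame = base frame: x ahead of the robot, y to its left, z up, the work surface at z = 0. Lengths are in mm, angles in rad, forces in N, time in s.
With the tool pointing down it reaches from about 275 to 875 mm from the base axis. Payload 12.5 kg.
Tool frame: the origin (TCP) lies between the finger pads; the fingertips stand 14 mm ahead of it and the grasp point (between the pads) lies 5 mm behind it; z points along the fingers, y is the direction in which the jaws open and shut (so a half turn about z gives the same grasp; the last joint's range is limited). The gripper opens to 85 mm and grips with 20 to 120 N. Pads are 22 mm wide; open, the fingers measure 114 mm over their backs; the gripper's body (76 mm by 85 mm) begins 54 mm behind the grasp point. The pads swing forward as they close: fully open they stand 13 mm farther back than shut.
Start: joints at [-1.208, 0.351, 1.652, -0, 1.139, -0.085], TCP at [238.157, -495.748, 245.29] pointing down, gripper open.
Joint ranges: [-2.75, 2.75], [-0.79, 2.1], [0.01, 2.65], [-1.57, 4.71], [0.07, 3.14], [-2.87, 2.87]. Speed limits (rad/s): [2.22, 2.22, 2.79, 3.14, 3.14, 3.14].

INTERFACE

Orientations are given as a unit quaternion [w, x, y, z].
In Python, from cell import read_state, grab_frame, camera_model, job_done gives the robot as it stands.
- The arm moves only by the shell command python3 -m creep 'ROWS' [FORCE]. ROWS is JSON, a list of rows, each an object of numbers: "hand": the finger opening in cm, from 0 to 8.54; "dx", "dy", "dz": the shift along the world's x, y, z in cm; "roll": the turn about the world's z in rad. A call has 1 to 8 rows; each row is the pose to reach, as a shift and turn from the pose commanded when the call began; what a row does not reach only later rows make up. A row lasts 1/8 s, in which the tool goes at most 62.5 mm and 10.7 degrees, less where a joint would pass 70% of its speed; a pose out of reach is approached as far as the arm can. A call with a gripper value outside its range is refused whole. The fingers move at their own pace and stop on an object; FORCE is the grip in N (left out, the last holds). Time passes only in rows, so rows that repeat a pose let the fingers close. It gives the time, the measured TCP pose, the force and the opening at its end, in the units of the state.
- read_state(): the state, without advancing time (a new reading comes with each control period).
- grab_frame(name): name is "scene" or "side" or "wrist"; returns the picture (420x560x3 uint8, red, green, blue); there is no depth.
- camera_model(name): a dict with "mtx" (3x3 intrinsics, pixels), "k1" (the pictures are not rectified: a ray, as slopes to the right and down, at radius r is drawn at 1 + k1 r^2 times it, then the intrinsics apply), "xyz" and "rotation" of the camera in the world. Camera axes: x right, y up, looking along -z (the intrinsics and any distortion apply to the point x, -y, -z); pixel columns grow to the right and rows downward; lengths in mm; the calibration is good to about 2 mm. A picture is of the moment at which its call begins: read the wrist's pose just before it. camera_model takes no time and is no camera call; for the wrist camera it gives the pose at the moment of the call.
- job_done(): hands the job in, once; it reports no verdict.
The state is a dict: "clock": time; "qpos": joint angles; "joint_velocities": joint speeds; "tau": joint torques, N m; "eef_pos": TCP position; "tool_rot": TCP orientation; "wrist_force": force on the tool from outside, world axes, zero at the start; "ft_torque": the same for the moment, N m; "finger_gap": finger opening in mm.
Only numpy, scipy, OpenCV 4.12 (cv2) and the standard library are available. Lean on these libraries where they do the work, as an engineer would, in place of code of your own. Each camera call takes 0.05 s, during which the arm holds its last target.

## Working session

There is one attempt and no reset: what is moved stays moved. The work goes in short steps, Python scripts to look and compute and a shell command to move; the robot and the scene stay as the last step left them, time stands still between calls to the robot, and variables do not carry over. Pictures are saved under pics/ and viewed, and the job is handed in when it is done.

```bash
ls -la; mkdir -p pics; python3 - <<'E'
from cell import *
import cv2
s=read_state()
for k in s: print(k,s[k])
for n in ["scene","side","wrist"]:
    m=camera_model(n); print(n,m)
    f=grab_frame(n); cv2.imwrite(f'pics/{n}0.png',f[:,:,::-1])
E
```

```text
total 12
drwxr-xr-x  3 agent agent 4096 Dec  6 05:19 .
drwxr-xr-x 23 root  root  4096 Dec  6 05:19 ..
drwxr-xr-x  2 agent agent 4096 Dec  6 05:19 pics
clock 0.0
qpos [-1.20761196e+00  3.51236270e-01  1.65240650e+00 -1.10394660e-05
  1.13913172e+00 -8.46284562e-02]
joint_velocities [-0.00055339 -0.00062579  0.00105765  0.00159802 -0.00094565 -0.00014367]
tau [-1.87879334e-03 -5.06101263e+01 -2.91408670e+01 -1.87018350e-04
  4.47455415e-03 -6.90699210e-06]
eef_pos [ 238.04189592 -495.46990936  244.76508694]
tool_rot [-5.84503899e-04  9.75036827e-01  2.22042420e-01 -8.70000752e-05]
wrist_force [-0.35457559 -0.07821849 -0.50232436]
ft_torque [-0.00407706 -0.00379967 -0.00092673]
finger_gap 85.32220524185067
scene {'mtx': array([[426.47681228,   0.        , 279.45903708],
       [  0.        , 426.47681228, 209.18096983],
       [  0.        ,   0.        ,   1.        ]]), 'k1': 0.0032933492324016514, 'xyz': array([ 91.27153537, 566.58819651, 699.98027865]), 'rotation': array([-0.40669191, -0.15181085,  0.32942459,  0.83847158])}
side {'mtx': array([[507.87028999,   0.        , 274.00492255],
       [  0.        , 507.87028999, 202.55986719],
       [  0.        ,   0.        ,   1.        ]]), 'k1': 0.01746602379220686, 'xyz': array([ 298.02830907, -554.2610164 ,  781.327448  ]), 'rotation': array([ 0.89871519,  0.41020424, -0.0724943 , -0.13706952])}
wrist {'mtx': array([[301.58135528,   0.        , 283.68291932],
       [  0.        , 301.58135528, 204.47378052],
       [  0.        ,   0.        ,   1.        ]]), 'k1': -0.0548573240375454, 'xyz': array([ 302.93558016, -465.06563376,  373.27616091]), 'rotation': array([ 0.83779062, -0.1206966 ,  0.076499  , -0.52696025])}
```

View pics/scene0.png

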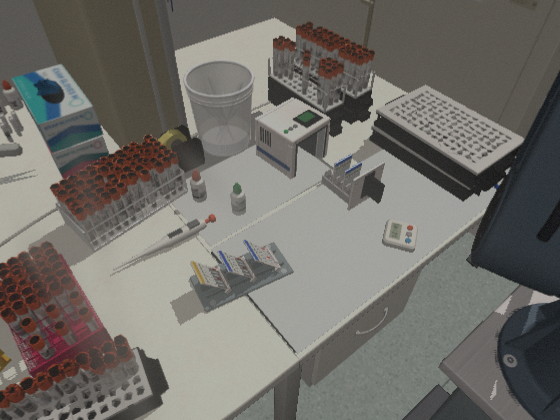

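View pics/side0.png

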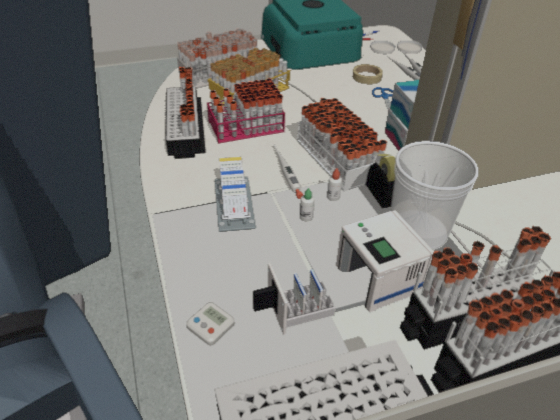

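View pics/wrist0.png

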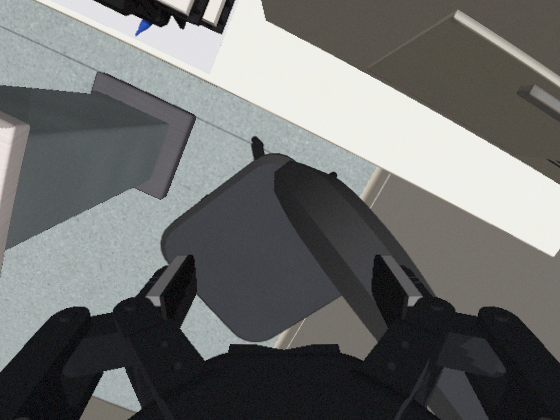

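The scene picture shows the stand around (240,275), with the yellow control card at its left end, the tray at (350,185), the incubator at (290,135) and the timer at (400,235). I'll enlarge these areas to read exact points.

```bash
cat > h.py <<'E'
import numpy as np, cv2
from cell import *
from scipy.spatial.transform import Rotation as R
from scipy.optimize import least_squares
def Rq(q): return R.from_quat([q[1],q[2],q[3],q[0]])
def proj(P,m):
    P=np.atleast_2d(P); c=Rq(m['rotation']).inv().apply(P-m['xyz'])
    u=c[:,0]/-c[:,2]; v=-c[:,1]/-c[:,2]; s=1+m['k1']*(u*u+v*v); K=m['mtx']
    return np.c_[K[0,0]*u*s+K[0,2],K[1,1]*v*s+K[1,2]]
def ray(px,m,z):
    px=np.atleast_2d(px).astype(float);K=m['mtx']
    d=np.c_[(px[:,0]-K[0,2])/K[0,0],(px[:,1]-K[1,2])/K[1,1]]; u=d.copy()
    for _ in range(20): u=d/(1+m['k1']*(u**2).sum(1,keepdims=True))
    w=Rq(m['rotation']).apply(np.c_[u[:,0],-u[:,1],-np.ones(len(u))])
    return m['xyz']+w*((z-m['xyz'][2])/w[:,2])[:,None]
def pose2(p,pts):
    pts=np.atleast_2d(pts); c,s=np.cos(p[2]),np.sin(p[2])
    return np.c_[p[0]+c*pts[:,0]-s*pts[:,1],p[1]+s*pts[:,0]+c*pts[:,1],pts[:,2]]
def fit(obs,p0):
    # obs list of (model, [(x,y,z,u,v)...])
    def f(p):
        r=[]
        for m,o in obs:
            o=np.array(o,float); r.append((proj(pose2(p,o[:,:3]),m)-o[:,3:]).ravel())
        return np.concatenate(r)
    s=least_squares(f,p0,loss='soft_l1'); return s.x,f(s.x).reshape(-1,2)
def crop(f,x0,y0,x1,y1,k,name):
    im=cv2.resize(f[y0:y1,x0:x1,::-1],None,fx=k,fy=k,interpolation=cv2.INTER_CUBIC)
    for x in range((x0+9)//10*10,x1,10):
        cv2.line(im,((x-x0)*k,0),((x-x0)*k,6 if x%50 else 14),(0,0,255),1)
        if x%20==0: cv2.putText(im,str(x),((x-x0)*k+2,22),0,.4,(0,0,255),1)
    for y in range((y0+9)//10*10,y1,10):
        cv2.line(im,(0,(y-y0)*k),(6,(y-y0)*k),(0,0,255),1)
        if y%20==0: cv2.putText(im,str(y),(8,(y-y0)*k+4),0,.4,(0,0,255),1)
    cv2.imwrite(f'pics/{name}.png',im)
E
python3 - <<'E'
from h import *
s=cv2.imread('pics/scene0.png')[:,:,::-1]; d=cv2.imread('pics/side0.png')[:,:,::-1]
crop(s,180,230,300,315,6,'c_s_stand')
crop(s,250,90,395,215,5,'c_s_tray')
crop(d,200,150,270,235,7,'c_d_stand')
crop(d,240,205,440,335,4,'c_d_tray')
E
```

```text
(no output)
```

View pics/c_s_stand.png

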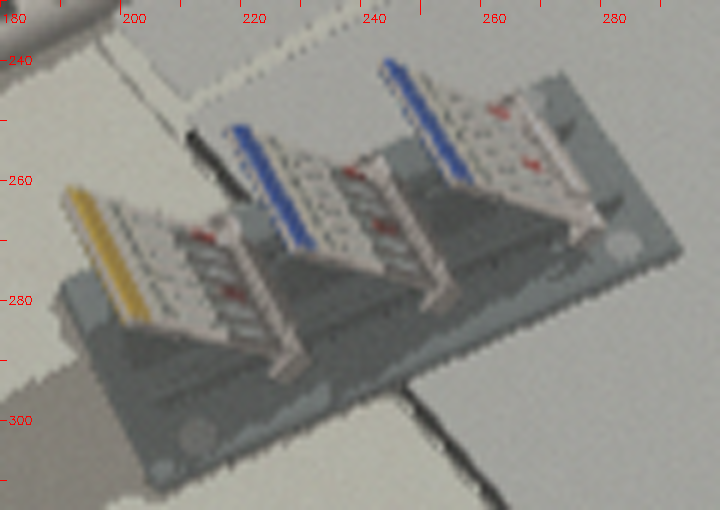

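View pics/c_s_tray.png

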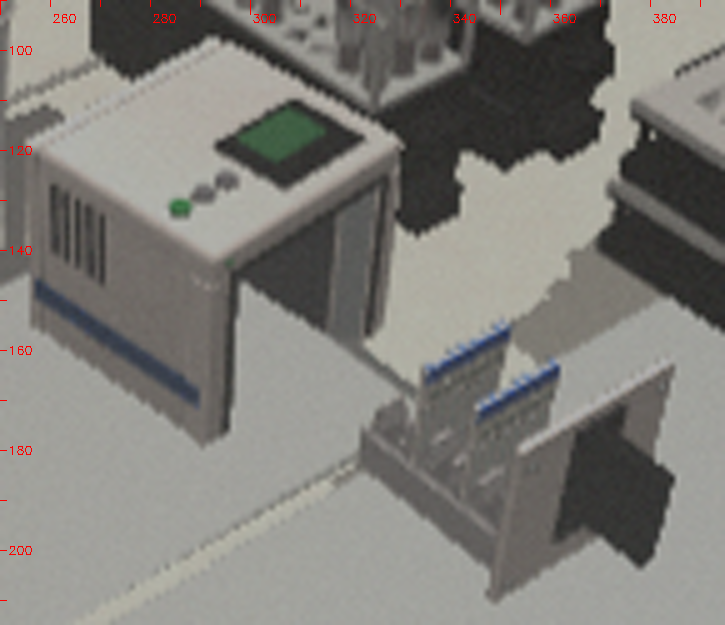

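View pics/c_d_stand.png

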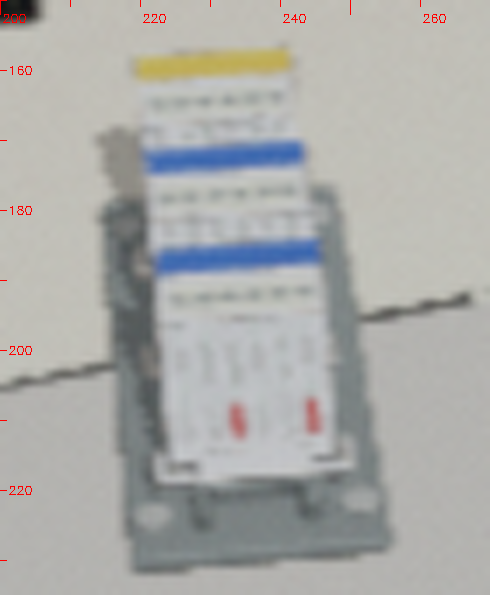

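View pics/c_d_tray.png

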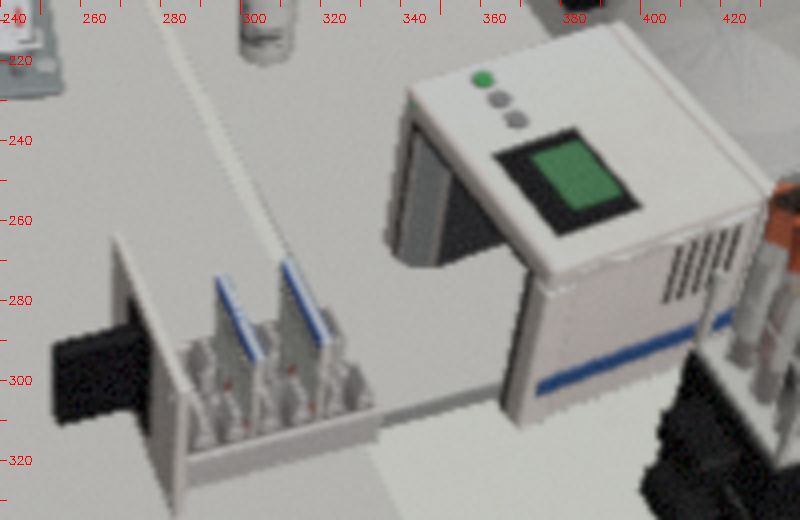

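```bash
python3 - <<'E'
from h import *
np.set_printoptions(precision=1,suppress=True)
S=camera_model('scene');D=camera_model('side')
print('stand S',ray([(205.8,312.5),(293.8,272),(274.2,242.5),(190,277.5)],S,4)[:,:2].tolist())
print('stand D',ray([(219,231.4),(255.7,228.3),(215,179.3),(247.9,177.1)],D,4)[:,:2].tolist())
print('tray S plate bottom L',ray([(348.5,210)],S,0)[:,:2],'plate top',ray([(353.5,181),(381.5,163.5)],S,96)[:,:2],'rear rail top/bottom',ray([(322,175)],S,25)[:,:2],ray([(322.5,184)],S,0)[:,:2])
print('tray D plate bottom',ray([(284,334)],D,0)[:,:2],'top',ray([(268.5,264),(285,303)],D,96)[:,:2],'rear', ray([(334.5,305)],D,25)[:,:2],ray([(335,315)],D,0)[:,:2])
print('inc S top: ',ray([(294,142.5),(327,119.5),(257,120),(292,97.5)],S,112)[:,:2],ray([(291,179)],S,0)[:,:2])
print('inc D top: ',ray([(343,227),(375.5,273),(395,211),(432.5,252)],D,112)[:,:2],ray([(371,310)],D,0)[:,:2])
E
```

```text
stand S [[468.34539701712026, 424.43659761726656], [437.4912825182715, 243.02575272430198], [518.4135033990277, 228.23821034433388], [550.9190732441082, 408.5600438020191]]
stand D [[441.79963826191204, 242.16893408224712], [521.5503510876673, 228.42751242946918], [474.39173444010845, 425.1333329439342], [554.4804487078176, 410.62981239894305]]
tray S plate bottom L [[491.2  39.1]] plate top [[487.7  46.1]
 [489.3 -40.3]] rear rail top/bottom [[593.5  28.5]] [[588.4  28.7]]
tray D plate bottom [[494.3 -48. ]] top [[491.1  39.3]
 [491.5 -52.7]] rear [[597.7 -31.9]] [[599.4 -36.4]]
inc S top:  [[643.4  76. ]
 [661.6 -39.1]
 [758.9  91. ]
 [781.3 -32.7]] [[647.1  76.6]]
inc D top:  [[651.8  75. ]
 [659.1 -48.8]
 [769.9  87.7]
 [781.8 -33.1]] [[669.4 -45.7]]
```

```bash
python3 - <<'E'
from h import *
np.set_printoptions(precision=2,suppress=True)
S=camera_model('scene');D=camera_model('side')
p,r=fit([(S,[(-92.5,-42,0,293.8,272.3)][:0]+[(92.5,42,8,190,277.5),(92.5,-42,0,205.8,312.5)][:0]+
 [(-92.5,42,0,205.8,312.5)][:0]+[(92.5,-42,8,190,277.5),(-92.5,-42,8,274.2,242.5),(-92.5,42,0,293.8,272.3),(92.5,42,0,205.8,312.5)][:0]+
 [(92.5,-42,8,190,277.5),(-92.5,-42,8,274.2,242.5),(-92.5,42,0,293.8,272.3),(92.5,42,0,206,312.5)]),
 (D,[(-92.5,42,0,219,231.4),(-92.5,-42,0,255.7,228.3),(92.5,42,8,215,179.3),(92.5,-42,8,247.9,177.1)])],[496,327,1.4])
print('stand',p,'\n',r)
t,r=fit([(S,[(-62,48,0,348.5,210.3),(-62,48,96,353.7,181),(-62,-48,96,381.8,163.5),(45,33,25,322,175.5),(45,33,0,322.5,184.5)]),
 (D,[(-62,-48,0,284,334),(-62,48,96,268.3,264),(-62,-48,96,285,303),(45,-33,25,334.5,305),(45,-33,0,335,315)])],[551,-4,0.0])
print('tray',t,'\n',r)
i,r=fit([(S,[(-70,65,112,294,142.5),(-70,-65,112,329,119.8),(55,65,112,256.5,120),(55,-65,112,293,97.3),(-70,65,0,290.5,179.5)]),
 (D,[(-70,65,112,342.5,226.5),(-70,-65,112,375.5,274.5),(55,65,112,395,211),(55,-65,112,433,252.5),(-70,-65,0,370.5,311.5)])],[725,28,0.12])
print('inc',i,'\n',r)
print('cards S',ray([(192,261),(203,283),(219.5,251),(230,271.5),(245,240),(256,260.5)],S,74)[:,:2])
print('cards D',ray([(219,158),(241,156.5),(220.5,172),(243,169.5),(222.5,186),(245.5,183.5)],D,74)[:,:2])
print('timer',ray([(400,235)],S,10),ray([(211,323)],D,10))
E
```

```text
stand [495.89 325.29   1.4 ] 
 [[-1.19 -1.76]
 [-0.39 -2.4 ]
 [ 0.19  0.04]
 [-0.17  0.05]
 [-1.24  1.84]
 [ 0.12  1.76]
 [-1.55 -0.63]
 [-0.39 -0.84]]
tray [552.18  -2.71   0.03] 
 [[-0.53  1.23]
 [ 0.42 -0.83]
 [ 2.76 -2.93]
 [-1.77 -0.52]
 [-3.15 -1.75]
 [-0.55  2.45]
 [-1.74 -1.25]
 [ 0.16 -0.04]
 [ 0.74  0.94]
 [-1.04 -0.75]]
inc [721.99  21.26   0.11] 
 [[-1.49 -0.04]
 [ 2.34 -1.65]
 [-2.55 -2.1 ]
 [-0.11 -0.88]
 [ 0.32  0.21]
 [-3.24 -0.06]
 [ 0.62 -0.68]
 [-1.02 -1.27]
 [ 1.64  0.99]
 [-3.19  1.88]]
cards S [[532.8  403.81]
 [481.31 412.68]
 [521.33 353.  ]
 [472.43 363.06]
 [513.6  301.58]
 [463.35 313.17]]
cards D [[485.64 413.86]
 [537.07 405.09]
 [476.51 359.73]
 [528.22 354.34]
 [469.04 308.86]
 [520.05 302.95]]
timer [[368.72  11.61  10.  ]] [[372.48   6.87  10.  ]]
```

```bash
python3 -m creep '[{"dx":24,"dy":75.5,"dz":3,"roll":0.954,"hand":8.54},{"dx":24,"dy":75.5,"dz":3,"roll":0.954,"hand":8.54},{"dx":24,"dy":75.5,"dz":3,"roll":0.954,"hand":8.54},{"dx":24,"dy":75.5,"dz":3,"roll":0.954,"hand":8.54},{"dx":24,"dy":75.5,"dz":3,"roll":0.954,"hand":8.54},{"dx":24,"dy":75.5,"dz":3,"roll":0.954,"hand":8.54},{"dx":24,"dy":75.5,"dz":3,"roll":0.954,"hand":8.54},{"dx":24,"dy":75.5,"dz":3,"roll":0.954,"hand":8.54}]' 20
```

```text
clock: 1.15
eef_pos: [389.7, -17.6, 264.5]
tool_rot: [0.0, 0.764, 0.645, 0.0]
wrist_force: [1.0, -1.6, -0.7]
finger_gap: 85.1
```

```bash
python3 -m creep '[{"dx":8.9,"dy":27.7,"dz":1},{"dx":8.9,"dy":27.7,"dz":1},{"dx":8.9,"dy":27.7,"dz":1},{"dx":8.9,"dy":27.7,"dz":1},{"dx":8.9,"dy":27.7,"dz":1},{"dx":8.9,"dy":27.7,"dz":1}]' 20; python3 - <<'E'
from h import *
m=camera_model('wrist');s=read_state();f=grab_frame('wrist');cv2.imwrite('pics/w1.png',f[:,:,::-1])
import pickle;pickle.dump((m,s),open('w1.pkl','wb'))
print(m['xyz'],s['eef_pos'],proj(s['eef_pos'],m),R.from_quat(np.roll(m['rotation'],-1)).apply([0,0,-1]))
E
```

```text
[401.65206418  52.83264754 392.93269002] [389.72213709 -17.56123803 264.47095402] [[283.61057422 271.78234819]] [-0.04673892 -0.27929396 -0.95906744]invalid input at $[0]: expected keys hand, dx, dy, dz, roll
```

View pics/w1.png

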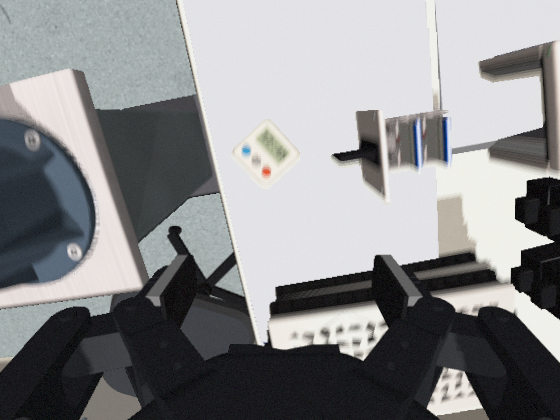

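All five keys are needed in every row. The picture still helps: it shows the tray at (390,150), the handle tip at (335,156), the timer at (266,152) and the incubator mouth at (500,110). Next I'll move on to the stand.

```bash
python3 -m creep '[{"dx":8.9,"dy":27.7,"dz":1,"roll":0,"hand":8.54},{"dx":8.9,"dy":27.7,"dz":1,"roll":0,"hand":8.54},{"dx":8.9,"dy":27.7,"dz":1,"roll":0,"hand":8.54},{"dx":8.9,"dy":27.7,"dz":1,"roll":0,"hand":8.54},{"dx":8.9,"dy":27.7,"dz":1,"roll":0,"hand":8.54},{"dx":8.9,"dy":27.7,"dz":1,"roll":0,"hand":8.54}]' 20; python3 - <<'E'
from h import *
m=camera_model('wrist');s=read_state();f=grab_frame('wrist');cv2.imwrite('pics/w2.png',f[:,:,::-1])
import pickle;pickle.dump((m,s),open('w2.pkl','wb'))
print(m['xyz'],s['eef_pos'],s['tool_rot'])
crop(f,160,20,400,210,3,'w2c')
E
```

```text
clock: 1.95
eef_pos: [478.6, 259.4, 273.6]
tool_rot: [-0.0, 0.763, 0.646, -0.0]
wrist_force: [0.6, -0.4, -0.8]
finger_gap: 85.0
[490.53171813 329.86078546 402.01262558] [478.63047901 259.4416925  273.56490416] [-1.86824694e-04  7.63379290e-01  6.45950429e-01 -2.62299803e-04]
```

View pics/w2.png

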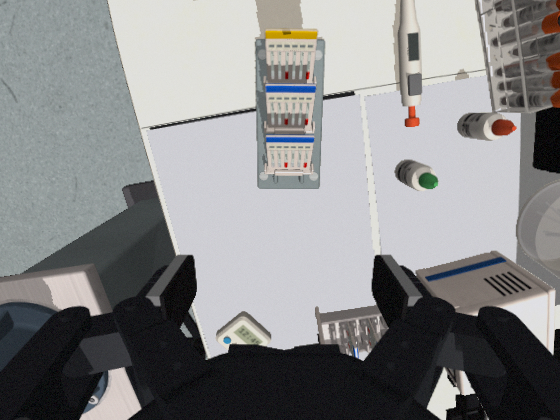

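View pics/w2c.png

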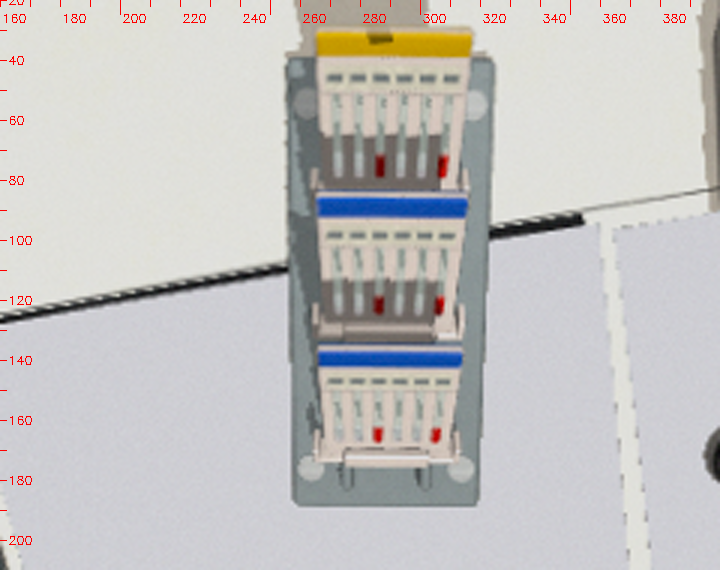

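```bash
python3 - <<'E'
from h import *
import pickle
np.set_printoptions(precision=2,suppress=True)
m,s=pickle.load(open('w2.pkl','rb'))
o=[(-92.5,42,8,257.7,187.7),(-92.5,-42,8,319.3,187.7),(92.5,42,8,255.7,38.5),(92.5,-42,8,325,38.5)]
p,r=fit([(m,o)],[496,327,1.4]);print(p,'\n',r)
c40,s40=np.cos(np.radians(40)),np.sin(np.radians(40))
def cardpt(b,x,y,z): return (b+x*c40+z*s40,y,19+z*c40-x*s40)
# predicted card pts: front top corners, foil bottom, back top
for b in (52,0,-52):
  print(b,[proj(pose2(p,cardpt(b,x,y,70)),m)[0].round(1).tolist() for x in(-2.5,2.5) for y in (26.5,-26.5)], proj(pose2(p,cardpt(b,-2.5,0,0)),m)[0])
E
```

```text
[497.19 326.67   1.4 ] 
 [[-0.41  0.95]
 [ 0.54  1.39]
 [-0.73 -1.09]
 [ 0.58 -0.46]]
52 [[264.6, 17.8], [318.8, 18.3], [264.8, 14.6], [318.6, 15.1]] [290.09  73.88]
0 [[265.0, 74.0], [317.2, 74.4], [265.1, 70.4], [317.0, 70.9]] [289.58 119.16]
-52 [[265.4, 126.4], [315.5, 126.8], [265.5, 122.6], [315.3, 123.0]] [289.08 161.55]
```

```bash
python3 - <<'E'
from h import *
import pickle
np.set_printoptions(precision=2,suppress=True)
m,s=pickle.load(open('w2.pkl','rb'))
c40,s40=np.cos(np.radians(40)),np.sin(np.radians(40))
def cp(b,x,y,z): return (b+x*c40+z*s40,y,19+z*c40-x*s40)
obs=[(52,266,30.3,317.5,29.7),(0,265.3,84,315.7,84),(-52,266,135.5,314,135.5)]
for xx in(2.5,-2.5):
  o=[]
  for b,u1,v1,u2,v2 in obs:
    o+= [cp(b,xx,26.5,70)+(u1,v1),cp(b,xx,-26.5,70)+(u2,v2)]
  p,r=fit([(m,o)],[496,317,1.4]);print(xx,p,'\n',r)
  print([proj(pose2(p,cp(b,-2.5,y,0)),m).round(1).tolist() for b in (52,0,-52) for y in(26.5,-26.5)])
  S=camera_model('scene');D=camera_model('side')
  for b in (52,0,-52): print(proj(pose2(p,[cp(b,2.5,26.5,70),cp(b,2.5,-26.5,70),cp(b,-2.5,26.5,0)]),S).round(1).tolist(),proj(pose2(p,[cp(b,2.5,26.5,70),cp(b,2.5,-26.5,70),cp(b,-2.5,26.5,0)]),D).round(1).tolist())
E
```

```text
2.5 [494.79 313.53   1.4 ] 
 [[-1.44 -0.98]
 [ 0.39  0.  ]
 [-0.27  0.23]
 [ 0.65  0.56]
 [-0.48 -0.09]
 [ 0.81  0.19]]
[[[267.5, 85.7]], [[312.0, 86.0]], [[267.9, 130.2]], [[310.8, 130.5]], [[268.2, 171.9]], [[309.7, 172.1]]]
[[200.5, 283.2], [189.5, 260.9], [228.7, 287.4]] [[218.9, 158.6], [241.2, 157.1], [221.2, 188.0]]
[[228.2, 271.2], [216.4, 250.0], [253.9, 276.2]] [[220.2, 171.9], [243.2, 170.3], [222.6, 202.3]]
[[254.6, 259.8], [242.0, 239.5], [278.1, 265.5]] [[221.6, 186.0], [245.4, 184.3], [224.1, 217.5]]
-2.5 [495.31 317.04   1.4 ] 
 [[-1.69 -1.57]
 [ 0.68 -0.56]
 [-0.53  0.2 ]
 [ 0.9   0.55]
 [-0.74  0.36]
 [ 1.01  0.66]]
[[[267.5, 82.5]], [[312.1, 82.8]], [[267.8, 127.3]], [[310.8, 127.5]], [[268.1, 169.1]], [[309.7, 169.3]]]
[[198.6, 284.0], [187.6, 261.7], [226.9, 288.3]] [[218.8, 157.8], [241.0, 156.3], [221.1, 187.1]]
[[226.4, 272.1], [214.6, 250.7], [252.2, 277.0]] [[220.1, 170.9], [243.0, 169.3], [222.5, 201.3]]
[[252.9, 260.6], [240.3, 240.2], [276.5, 266.2]] [[221.4, 185.0], [245.2, 183.3], [223.9, 216.5]]
```

The wrist crop shows three cards with foils at rows 45, 90 and 140, a middle front lip at (290,172) and free sides. The stand pose fits at (494.8, 313.5, yaw 1.40) and agrees with the other two cameras. I'll start with the front blue card.

```bash
python3 -m creep '[{"dx":1.3,"dy":3.5,"dz":-6,"roll":0,"hand":8.54},{"dx":1.3,"dy":3.5,"dz":-12,"roll":0,"hand":8.54},{"dx":1.3,"dy":3.5,"dz":-18,"roll":0,"hand":8.0},{"dx":1.3,"dy":3.5,"dz":-20.5,"roll":0,"hand":7.5},{"dx":1.3,"dy":3.5,"dz":-22.5,"roll":0,"hand":7},{"dx":1.3,"dy":3.5,"dz":-22.5,"roll":0,"hand":7}]' 20; python3 - <<'E'
from h import *
for n in('wrist','side'):
    f=grab_frame(n)
    if n=='wrist':cv2.imwrite('pics/w3.png',f[:,:,::-1])
    else: crop(f,190,130,300,250,5,'d3')
E
```

```text
clock: 2.75
eef_pos: [490.8, 291.0, 48.2]
tool_rot: [-0.0, 0.765, 0.645, -0.001]
wrist_force: [0.1, -0.7, -0.3]
finger_gap: 70.2
```

View pics/w3.png

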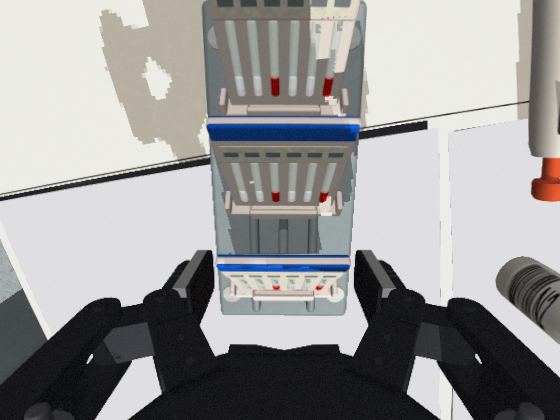

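View pics/d3.png

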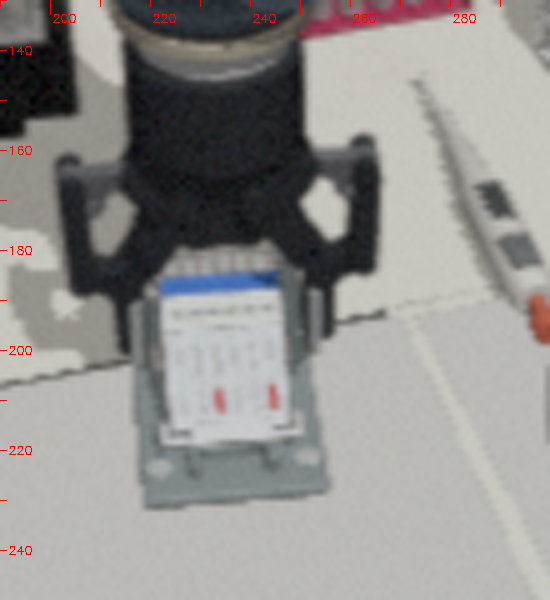

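The wrist picture shows the front card centred between the pads: its foil spans columns 218–349 at row 260 and the pads sit at 212 and 356. Next I'll check the card's position along stand x.

```bash
python3 - <<'E'
from h import *
m=camera_model('wrist');s=read_state();print(s['eef_pos'],s['wrist_force'])
st=np.array([495.2,313.6]);a=1.403;ex=np.array([np.cos(a),np.sin(a)]);ey=np.array([-ex[1],ex[0]])
def ls(P): d=P[:2]-st; return d@ex,d@ey
print('tcp',ls(s['eef_pos']))
c40,s40=np.cos(np.radians(40)),np.sin(np.radians(40))
for nm,px,lx,lz in [('front top back edge',[(218,255.5),(349,255.5)],2.5,70),('mid',[(208,118),(359,118)],2.5,70)]:
    z=19+lz*c40-lx*s40
    for P in ray(px,m,z): print(nm,ls(P),'bottom x', ls(P)[0]-lx*c40-lz*s40)
E
```

```text
[491.87978553 291.91767361  50.04263054] [0.04961895 0.27482448 0.96542241]
tcp (np.float64(-21.932311497129877), np.float64(-0.3475833424362009))
front top back edge (np.float64(-3.1352459667861488), np.float64(25.407383058933867)) bottom x -50.045489752641345
front top back edge (np.float64(-3.2561959058939496), np.float64(-26.063043852932175)) bottom x -50.16643969174915
mid (np.float64(48.88425811350372), np.float64(25.62731703500697)) bottom x 1.9740143276485256
mid (np.float64(48.780358194632186), np.float64(-26.50558147590793)) bottom x 1.8701144087769919
```

```bash
python3 -m creep '[{"dx":0.05,"dy":0.4,"dz":0,"roll":0,"hand":7},{"dx":0.05,"dy":0.4,"dz":0,"roll":0,"hand":5},{"dx":0.05,"dy":0.4,"dz":0,"roll":0,"hand":5},{"dx":0.05,"dy":0.4,"dz":0,"roll":0,"hand":5},{"dx":0.05,"dy":0.4,"dz":0,"roll":0,"hand":5}]' 20; python3 -c "
from h import *
s=read_state();print(s['eef_pos'],s['wrist_force'],s['ft_torque'])"
```

```text
clock: 3.48
eef_pos: [492.4, 296.6, 49.9]
tool_rot: [0.0, 0.764, 0.645, 0.001]
wrist_force: [-0.1, -0.2, 6.9]
finger_gap: 52.6
[492.37659369 296.64194419  49.90507155] [-0.12970466 -0.15944851  6.89139967] [-0.09752171  0.09286353  0.02180476]
```

```bash
python3 -m creep '[{"dx":0,"dy":0,"dz":0.15,"roll":0,"hand":5},{"dx":-0.06,"dy":-0.35,"dz":0.4,"roll":0,"hand":5},{"dx":-0.12,"dy":-0.7,"dz":0.6,"roll":0,"hand":5},{"dx":-0.19,"dy":-1.1,"dz":0.85,"roll":0,"hand":5},{"dx":-0.25,"dy":-1.5,"dz":1.05,"roll":0,"hand":5}]' 20; python3 - <<'E'
from h import *
crop(grab_frame('side'),190,140,290,250,5,'d4')
f=grab_frame('wrist');cv2.imwrite('pics/w4.png',f[:,:,::-1]);print(read_state()['wrist_force'])
E
```

```text
clock: 4.1
eef_pos: [489.4, 281.3, 59.7]
tool_rot: [-0.0, 0.764, 0.645, 0.0]
wrist_force: [0.3, 3.8, -2.4]
finger_gap: 52.5
[-0.55879787  2.65942494 -1.54282625]
```

View pics/w4.png

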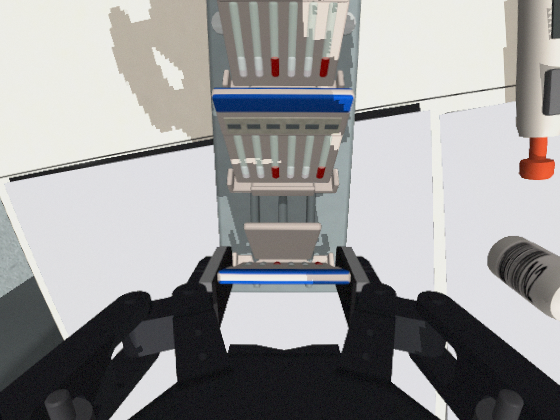

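View pics/d4.png

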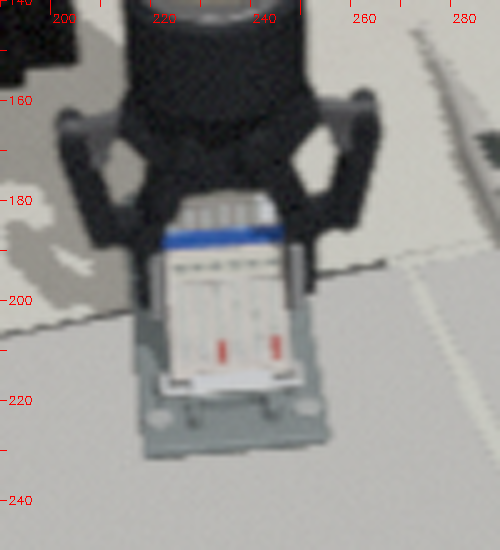

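The card pivots as planned. The back rest now shows at (283,240) and the foil has come away from it at row 276. I'll finish the arc and lift.

```bash
python3 -m creep '[{"dx":-0.07,"dy":-0.42,"dz":0.12,"roll":0,"hand":5},{"dx":-0.14,"dy":-0.85,"dz":0.22,"roll":0,"hand":5},{"dx":-0.21,"dy":-1.28,"dz":0.3,"roll":0,"hand":5},{"dx":-0.29,"dy":-1.75,"dz":0.35,"roll":0,"hand":5},{"dx":-0.29,"dy":-1.75,"dz":0.35,"roll":0,"hand":5}]' 20; python3 - <<'E'
from h import *
m=camera_model('wrist');print(read_state()['wrist_force'],m['xyz'],m['rotation'])
f=grab_frame('wrist');crop(f,190,190,380,320,4,'w5')
st=np.array([495.5,315.5,1.403]);
for th in (0,5,10,15):
  t=np.radians(th);c,s=np.cos(t),np.sin(t)
  pts=[(-52+x*c+70*s,y,20+70*c-x*s) for x in(-2.5,2.5) for y in(26.5,-26.5)]
  print(th,proj(pose2(st,pts),m).round(1).tolist())
E
```

```text
clock: 4.82
eef_pos: [486.6, 263.8, 63.3]
tool_rot: [-0.0, 0.764, 0.645, -0.0]
wrist_force: [-0.5, 3.2, -0.7]
finger_gap: 52.6
[-0.48020745  3.21346975 -0.7454432 ] [498.63153288 334.19289845 191.78521824] [ 0.98617408 -0.14253165  0.01196021 -0.08368016]
0 [[217.1, 309.6], [350.8, 309.4], [216.2, 298.7], [351.7, 298.5]]
5 [[216.0, 296.2], [351.9, 296.0], [215.4, 284.4], [352.5, 284.2]]
10 [[215.2, 281.7], [352.6, 281.5], [214.8, 269.2], [353.0, 269.0]]
15 [[214.7, 266.4], [353.1, 266.2], [214.6, 253.4], [353.2, 253.2]]
```

View pics/w5.png

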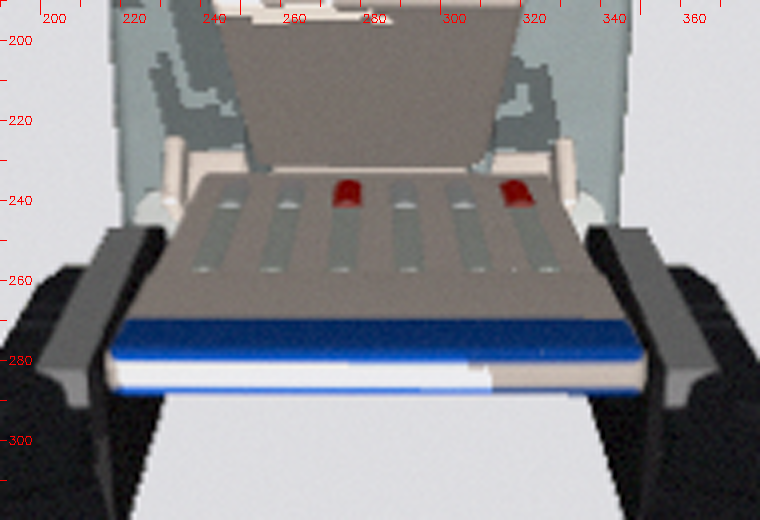

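```bash
cat > cf.py <<'E'
from h import *
def cardfit(m,obs,yaw,x0):
    # obs: (x,y,z,u,v) in card frame; returns card bottom pos (world) and lean, yaw fixed
    o=np.array(obs,float)
    def W(p):
        c,s=np.cos(p[3]),np.sin(p[3]); x=o[:,0]*c+o[:,2]*s; z=p[2]+o[:,2]*c-o[:,0]*s
        return pose2([p[0],p[1],yaw],np.c_[x,o[:,1],z])
    f=lambda p:(proj(W(p),m)-o[:,3:]).ravel()
    s=least_squares(f,x0); return s.x,f(s.x)
E
python3 - <<'E'
from cf import *
m=camera_model('wrist')
p,r=cardfit(m,[(2.5,26.5,70,216.8,279.5),(2.5,-26.5,70,350.5,279.5),(-2.5,26.5,70,217.5,288.3),(-2.5,-26.5,70,350.5,288.3),(2.5,26.5,0,240.8,233.2),(2.5,-26.5,0,326.3,233.2)],1.403,[487,264,20,.1])
print(p,np.degrees(p[3]),r.round(1)); print(read_state()['eef_pos'])
E
```

```text
[4.86466117e+02 2.62429257e+02 1.68979686e+01 1.25235821e-01] 7.175483966464735 [ 0.1 -1.4  0.1 -1.5 -0.   1.6 -0.4  1.4  0.5 -0.  -0.1 -0.1]
[486.63499911 263.85805127  63.30830544]
```

```bash
python3 -m creep '[{"dx":-0.06,"dy":-0.35,"dz":0.05,"roll":0,"hand":5},{"dx":-0.12,"dy":-0.7,"dz":0.1,"roll":0,"hand":5},{"dx":-0.12,"dy":-0.72,"dz":0.1,"roll":0,"hand":5},{"dx":-0.12,"dy":-0.72,"dz":2,"roll":0,"hand":5},{"dx":-0.12,"dy":-0.72,"dz":7,"roll":-0.1,"hand":5},{"dx":-0.12,"dy":-4,"dz":12,"roll":-0.28,"hand":5},{"dx":-0.5,"dy":-9,"dz":16,"roll":-0.46,"hand":5},{"dx":-0.8,"dy":-14,"dz":19,"roll":-0.64,"hand":5}]' 20; python3 -m creep '[{"dx":0,"dy":-5,"dz":0,"roll":-0.18,"hand":5},{"dx":0,"dy":-9,"dz":0,"roll":-0.36,"hand":5},{"dx":0,"dy":-11,"dz":0,"roll":-0.54,"hand":5},{"dx":0,"dy":-11.5,"dz":0,"roll":-0.72,"hand":5},{"dx":0,"dy":-11.5,"dz":0,"roll":-0.73,"hand":5},{"dx":0,"dy":-11.5,"dz":0,"roll":-0.73,"hand":5}]' 20; python3 - <<'E'
from h import *
import pickle
m=camera_model('wrist');s=read_state();print(s['eef_pos'],s['tool_rot'],s['qpos'])
f=grab_frame('wrist');cv2.imwrite('pics/w6.png',f[:,:,::-1]);pickle.dump((m,s),open('w6.pkl','wb'))
crop(f,190,60,380,210,4,'w6c')
E
```

```text
clock: 5.88
eef_pos: [478.3, 122.3, 254.8]
tool_rot: [0.001, 0.929, 0.369, 0.0]
wrist_force: [0.5, -0.5, 0.3]
finger_gap: 52.4
clock: 6.62
eef_pos: [478.5, 9.0, 253.2]
tool_rot: [0.0, 1.0, 0.018, -0.0]
wrist_force: [-0.3, 0.2, 0.4]
finger_gap: 52.9
[478.45351656   9.03547772 253.15962806] [ 1.42095332e-04  9.99840550e-01  1.78551199e-02 -2.23776234e-04] [-7.82702114e-02  2.11541534e-01  1.81991735e+00 -3.63676748e-04
  1.11055200e+00  1.45697558e+00]
```

View pics/w6.png

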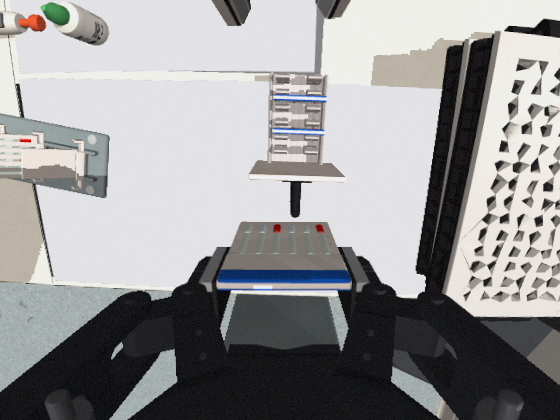

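View pics/w6c.png

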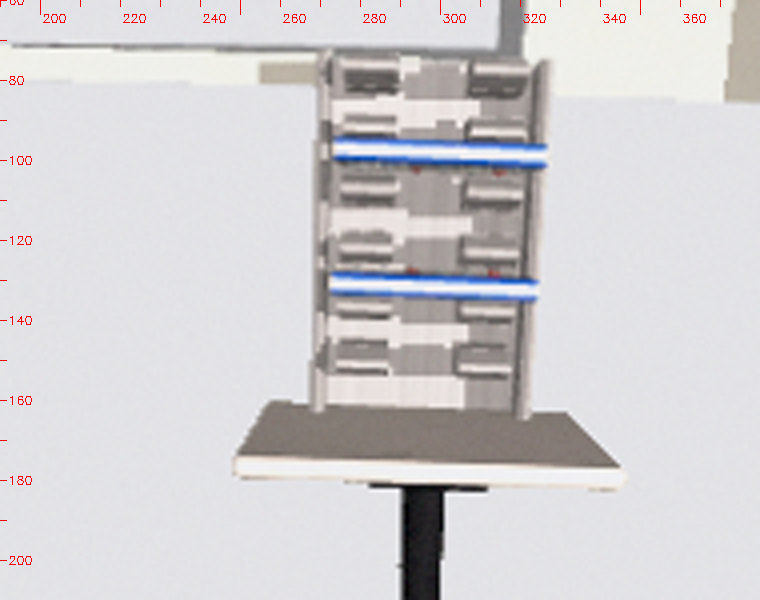

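```bash
python3 - <<'E'
from h import *
from cf import *
import pickle
np.set_printoptions(precision=2,suppress=True)
m,s=pickle.load(open('w6.pkl','rb'))
o=[(-62,48,96,248.8,178.8),(-62,-48,96,345.5,182),(-56,48,96,248.8,173.8),(-56,-48,96,346.5,178.2)]
for x,v in((-13.5,(273,127.5,325,130)),(-18.5,(272.5,133,324.5,135)),(18.5,(273.8,94.5,326.8,96.3)),(13.5,(273.2,99.5,326.5,102))):
    o+=[(x,26.5,76,v[0],v[1]),(x,-26.5,76,v[2],v[3])]
t,r=fit([(m,o)],[552,-3,.02]);print('tray',t);print(r)
t2,r=fit([(m,o[:4])],[552,-3,.02]);print('plate only',t2)
t3,r=fit([(m,o[4:])],[552,-3,.02]);print('cards only',t3)
print(proj(pose2(t,[(-104,5,85),(-104,-5,85),(45,33,25),(45,-33,25)]),m))
E
```

```text
tray [551.8   -4.46  -0.  ]
[[-1.25  0.74]
 [ 1.15  1.25]
 [-1.21 -0.4 ]
 [ 0.74 -1.03]
 [-1.02  0.49]
 [ 0.56  0.14]
 [-0.66  0.16]
 [ 0.69  0.28]
 [-0.89 -0.56]
 [ 1.17 -0.05]
 [-0.44 -0.13]
 [ 1.09 -0.34]]
plate only [551.81  -4.83  -0.01]
cards only [551.78  -4.4   -0.  ]
[[289.95 218.54]
 [299.55 218.88]
 [269.31  71.8 ]
 [329.04  74.35]]
```

```bash
python3 - <<'E'
from h import *
f=cv2.imread('pics/w6.png')[:,:,::-1]
crop(f,200,170,380,310,4,'w6d')
E
```

```text
(no output)
```

View pics/w6d.png

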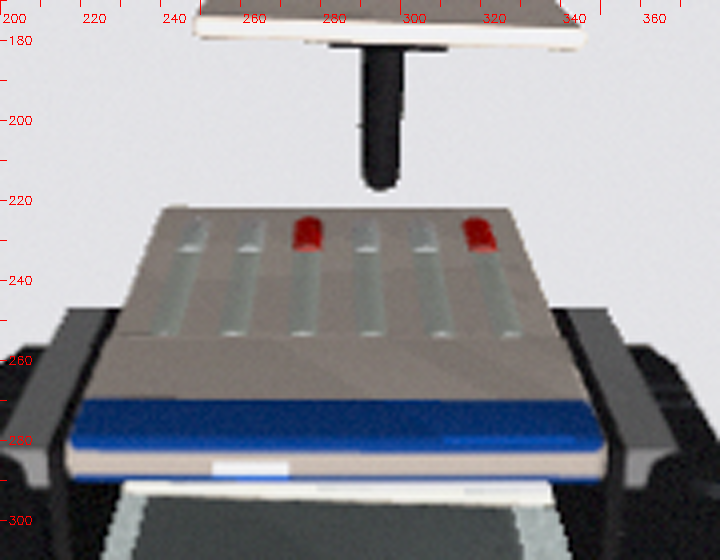

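```bash
python3 - <<'E'
from cf import *
import pickle
m,s=pickle.load(open('w6.pkl','rb'))
o=[(2.5,26.5,70,217.5,282),(2.5,-26.5,70,350.8,282),(-2.5,26.5,70,217.3,289.7),(-2.5,-26.5,70,351,290),(2.5,26.5,0,240.8,222),(2.5,-26.5,0,327.2,222)]
p,r=cardfit(m,o,.0357,[478,9,210,.1]);print(p,np.degrees(p[3]),r.round(1))
print(p[:3]-s['eef_pos'])
d=m['xyz']-s['eef_pos'];print(d)
E
```

```text
[4.85007954e+02 8.46400216e+00 2.06513347e+02 8.31434523e-03] 0.4763768908916949 [-0.4 -1.5  0.4 -1.6  0.6  1.8 -0.6  1.5  0.2 -0.1 -0.3 -0.1]
[  6.55443773  -0.57147556 -46.6462815 ]
[ 71.94805545   1.9683601  128.41678963]
```

```bash
python3 - <<'E'
from h import *
import pickle
m,s=pickle.load(open('w6.pkl','rb'));T=s['eef_pos']
for z in (-20,-15,-10,-5,0,5,10,20,30): print(z,proj(pose2([T[0],T[1],.0357],[(11,26.5,T[2]+z),(9,26.5,T[2]+z),(-11,26.5,T[2]+z)]),m).round(1).tolist())
E
```

```text
-20 [[232.5, 235.4], [232.7, 238.9], [234.6, 272.4]]
-15 [[231.0, 239.1], [231.2, 242.7], [233.1, 277.0]]
-10 [[229.3, 243.1], [229.5, 246.8], [231.6, 281.9]]
-5 [[227.5, 247.3], [227.8, 251.0], [230.0, 287.1]]
0 [[225.6, 251.7], [225.9, 255.6], [228.3, 292.7]]
5 [[223.6, 256.5], [223.9, 260.5], [226.5, 298.6]]
10 [[221.5, 261.7], [221.7, 265.8], [224.5, 304.9]]
20 [[216.6, 273.1], [217.0, 277.5], [220.2, 318.8]]
30 [[211.0, 286.5], [211.4, 291.1], [215.3, 334.9]]
```

The held card is upright to about 0.5°. The pads hold it about 6.5 mm off their centre in x, which would put them across card_c if I lowered all the way. So I'll enter the flare, check, and let the card slide down the slot.

```bash
python3 -m creep '[{"dx":3,"dy":-0.6,"dz":0,"roll":-0.02,"hand":5},{"dx":6.68,"dy":-1.27,"dz":-3,"roll":-0.039,"hand":5},{"dx":6.68,"dy":-1.27,"dz":-9,"roll":-0.039,"hand":5},{"dx":6.68,"dy":-1.27,"dz":-14,"roll":-0.039,"hand":5},{"dx":6.68,"dy":-1.27,"dz":-16.1,"roll":-0.039,"hand":5},{"dx":6.68,"dy":-1.27,"dz":-16.1,"roll":-0.039,"hand":5},{"dx":6.68,"dy":-1.27,"dz":-16.1,"roll":-0.039,"hand":5}]' 20; python3 - <<'E'
from h import *
import pickle
m=camera_model('wrist');s=read_state();print(s['eef_pos'],s['tool_rot'])
f=grab_frame('wrist');cv2.imwrite('pics/w7.png',f[:,:,::-1]);pickle.dump((m,s),open('w7.pkl','wb'))
d=grab_frame('side');crop(d,240,215,370,340,5,'d7');cv2.imwrite('pics/d7f.png',d[:,:,::-1])
E
```

```text
clock: 7.55
eef_pos: [546.1, -3.6, 93.3]
tool_rot: [0.0, 1.0, -0.003, 0.001]
wrist_force: [0.3, 0.5, -0.7]
finger_gap: 52.7
[546.05764793  -3.62964911  93.29474865] [ 8.93635220e-05  9.99995455e-01 -2.91828627e-03  7.51941412e-04]
```

View pics/w7.png

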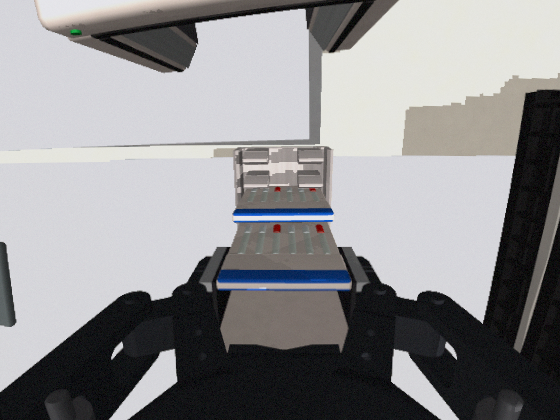

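View pics/d7.png

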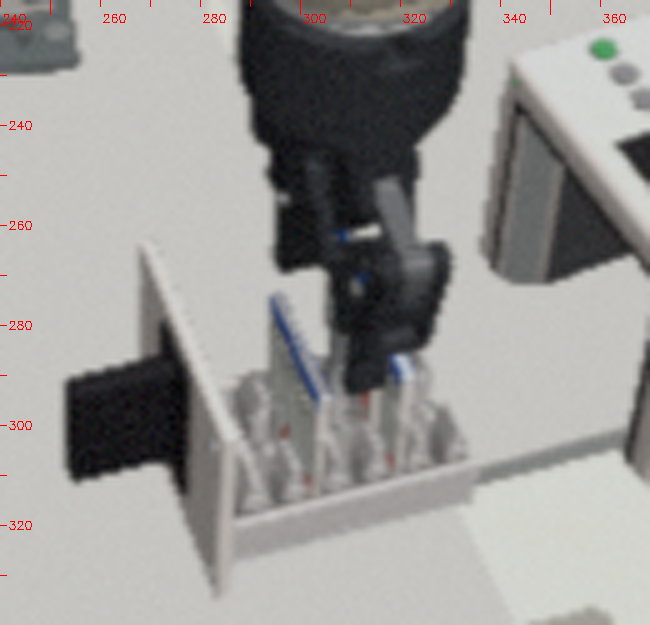

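```bash
python3 - <<'E'
from h import *
f=cv2.imread('pics/w7.png')[:,:,::-1]
crop(f,200,140,370,300,4,'w7c')
E
```

```text
(no output)
```

View pics/w7c.png

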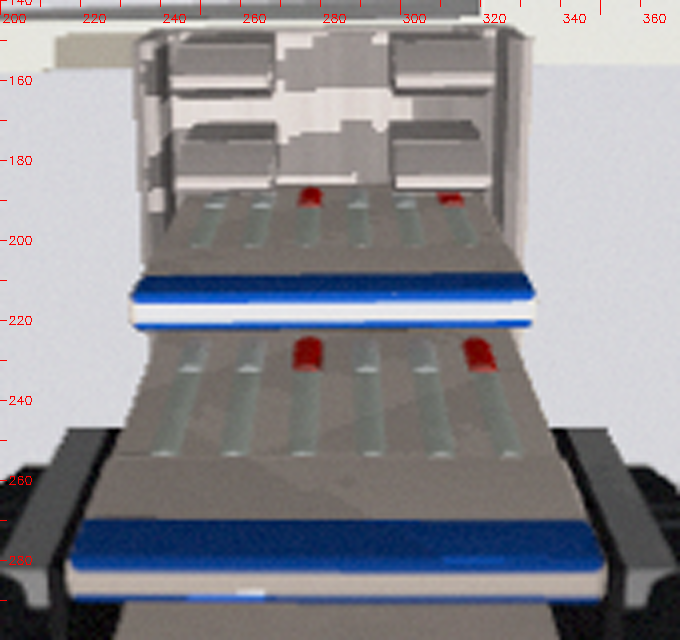

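```bash
python3 - <<'E'
from cf import *
import pickle
m,s=pickle.load(open('w7.pkl','rb'));T=s['eef_pos']
t,r=fit([(m,[(18.5,26.5,76,233.3,215),(18.5,-26.5,76,333.4,214.4),(13.5,26.5,76,233,221.7),(13.5,-26.5,76,333.4,221.2)])],[551,-4,0.]);print('tray from d',t,r.round(1).ravel())
o=[(2.5,26.5,70,217.5,282.7),(2.5,-26.5,70,350.8,282.5),(-2.5,26.5,70,217,290),(-2.5,-26.5,70,351.8,290)]
p,r=cardfit(m,o+[(2.5,26.5,0,240.8,222),(2.5,-26.5,0,327.2,222)],-.0058,[552,-4,50,.0]);print('held',p,r.round(1),p[:3]-T)
E
```

```text
tray from d [ 5.51628850e+02 -4.14544590e+00  1.84836158e-04] [-2.1 -1.   1.8 -1.  -1.3  1.5  1.4  1.4]
held [ 5.52843703e+02 -4.52075763e+00  4.70834352e+01  5.37523971e-03] [-0.5 -1.9  0.7 -1.7  0.8  1.9 -1.1  1.9  0.2 -0.1 -0.1 -0.1] [  6.78605497  -0.89110853 -46.2113134 ]
```

```bash
python3 -m creep '[{"dx":-0.12,"dy":0.02,"dz":-0.8,"roll":0,"hand":5},{"dx":-0.12,"dy":0.02,"dz":-1.15,"roll":0,"hand":5},{"dx":-0.12,"dy":0.02,"dz":-1.15,"roll":0,"hand":5},{"dx":-0.12,"dy":0.02,"dz":-1.15,"roll":0,"hand":5}]' 20; python3 -c "
from h import *
s=read_state();print(s['eef_pos'],s['wrist_force'])"
```

```text
clock: 8.15
eef_pos: [544.2, -3.6, 80.7]
tool_rot: [0.0, 1.0, -0.004, -0.0]
wrist_force: [0.4, 0.1, -0.2]
finger_gap: 52.4
[544.19705392  -3.61992994  80.66472134] [ 0.41051465  0.10742724 -0.20570186]
```

```bash
python3 -m creep '[{"dx":0.06,"dy":0,"dz":0,"roll":0,"hand":5},{"dx":0.06,"dy":0,"dz":0,"roll":0,"hand":6.3},{"dx":0.06,"dy":0,"dz":0,"roll":0,"hand":6.3},{"dx":0.06,"dy":0,"dz":0,"roll":0,"hand":6.3}]' 20; python3 - <<'E'
from h import *
import pickle
m=camera_model('wrist');s=read_state();pickle.dump((m,s),open('w8.pkl','wb'))
f=grab_frame('wrist');crop(f,190,140,380,310,4,'w8')
d=grab_frame('side');crop(d,240,215,370,340,5,'d8')
E
```

```text
clock: 8.65
eef_pos: [544.8, -3.6, 80.8]
tool_rot: [-0.0, 1.0, -0.004, 0.0]
wrist_force: [0.2, -0.5, 0.3]
finger_gap: 62.7
```

View pics/w8.png

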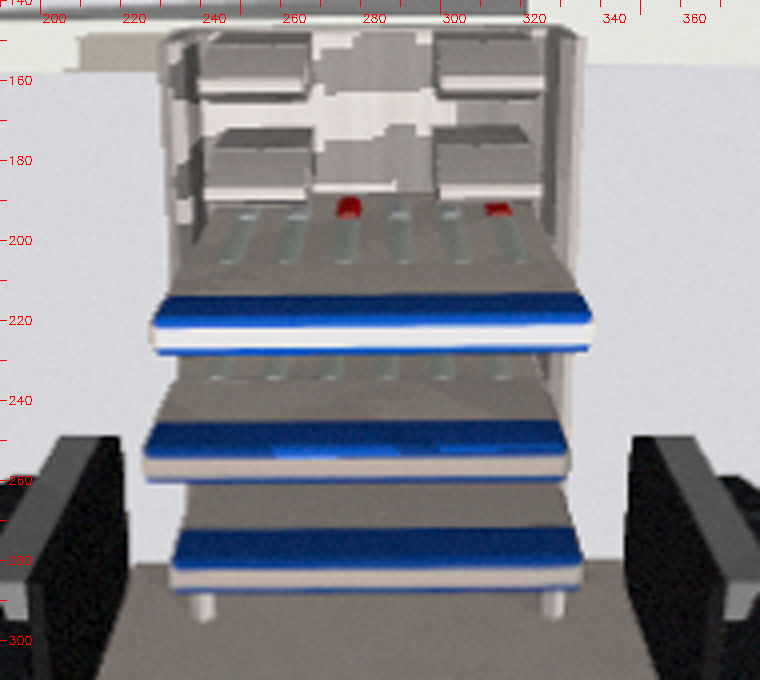

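View pics/d8.png

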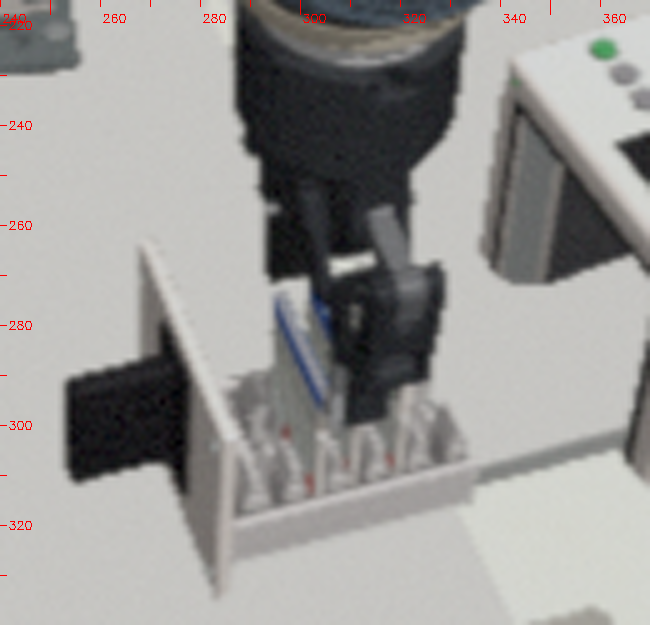

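The picture shows card a seated between c and d, with its foil at (278,255), level with them and about 2.5 mm left of centre, which is in tolerance. Next is the middle card, gripped lower and farther in.

```bash
python3 -m creep '[{"dx":0,"dy":0,"dz":3,"roll":0,"hand":7},{"dx":-0.5,"dy":3,"dz":7,"roll":0.17,"hand":7},{"dx":-1,"dy":8,"dz":8,"roll":0.35,"hand":7},{"dx":-2,"dy":14,"dz":8,"roll":0.53,"hand":7},{"dx":-3,"dy":20,"dz":8,"roll":0.71,"hand":7},{"dx":-4,"dy":26,"dz":8,"roll":0.89,"hand":7},{"dx":-4.3,"dy":31,"dz":8,"roll":1.07,"hand":7},{"dx":-4.3,"dy":35,"dz":8,"roll":1.25,"hand":7}]' 20;  python3 -m creep '[{"dx":0,"dy":0.5,"dz":0,"roll":0.161,"hand":7},{"dx":0,"dy":0.5,"dz":-1,"roll":0.161,"hand":7},{"dx":0,"dy":0.5,"dz":-5,"roll":0.161,"hand":7}]' 20; python3 - <<'E'
from h import *
import pickle
m=camera_model('wrist');s=read_state();pickle.dump((m,s),open('w9.pkl','wb'));print(s['eef_pos'],s['tool_rot'])
f=grab_frame('wrist');cv2.imwrite('pics/w9.png',f[:,:,::-1])
E
```

```text
clock: 9.75
eef_pos: [501.2, 348.5, 160.8]
tool_rot: [-0.0, 0.811, 0.585, 0.0]
wrist_force: [0.4, -0.9, 0.2]
finger_gap: 70.0
clock: 10.12
eef_pos: [502.9, 351.5, 111.4]
tool_rot: [0.0, 0.765, 0.644, 0.002]
wrist_force: [-0.5, -0.2, -0.0]
finger_gap: 70.2
[502.87990049 351.52574616 111.43055233] [3.57257457e-04 7.65141876e-01 6.43858708e-01 1.93552566e-03]
```

View pics/w9.png

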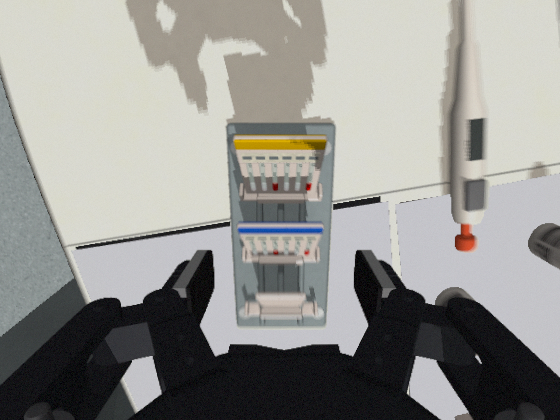

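The middle card's foil is at (280,229), with the fingers straddling it. I'll go down and grip.

```bash
python3 -m creep '[{"dx":-0.08,"dy":0.05,"dz":-3.5,"roll":0,"hand":7},{"dx":-0.1,"dy":0.05,"dz":-6.3,"roll":0,"hand":7},{"dx":-0.1,"dy":0.05,"dz":-6.3,"roll":0,"hand":7},{"dx":-0.1,"dy":0.05,"dz":-6.3,"roll":0,"hand":5},{"dx":-0.1,"dy":0.05,"dz":-6.3,"roll":0,"hand":5},{"dx":-0.1,"dy":0.05,"dz":-6.3,"roll":0,"hand":5},{"dx":-0.1,"dy":0.05,"dz":-6.3,"roll":0,"hand":5}]' 20
```

```text
clock: 11.05
eef_pos: [501.5, 352.0, 49.0]
tool_rot: [0.0, 0.764, 0.646, 0.001]
wrist_force: [-0.5, -3.4, 6.6]
finger_gap: 52.6
```

```bash
python3 -m creep '[{"dx":-0.07,"dy":-0.4,"dz":0.45,"roll":0,"hand":5},{"dx":-0.135,"dy":-0.8,"dz":0.7,"roll":0,"hand":5},{"dx":-0.21,"dy":-1.25,"dz":0.95,"roll":0,"hand":5},{"dx":-0.29,"dy":-1.7,"dz":1.15,"roll":0,"hand":5},{"dx":-0.37,"dy":-2.15,"dz":1.32,"roll":0,"hand":5},{"dx":-0.45,"dy":-2.65,"dz":1.45,"roll":0,"hand":5},{"dx":-0.53,"dy":-3.1,"dz":1.52,"roll":0,"hand":5},{"dx":-0.61,"dy":-3.6,"dz":1.55,"roll":0,"hand":5}]' 20; python3 - <<'E'
from h import *
import pickle
m=camera_model('wrist');s=read_state();pickle.dump((m,s),open('w10.pkl','wb'));print(s['eef_pos'],s['wrist_force'])
f=grab_frame('wrist');crop(f,190,180,380,320,4,'w10')
E
```

```text
clock: 12.05
eef_pos: [495.0, 316.4, 63.9]
tool_rot: [-0.0, 0.764, 0.646, 0.001]
wrist_force: [0.5, 5.0, 0.8]
finger_gap: 52.7
[494.9834709  316.36618523  63.86643252] [0.52026427 4.99733159 0.75395994]
```

View pics/w10.png

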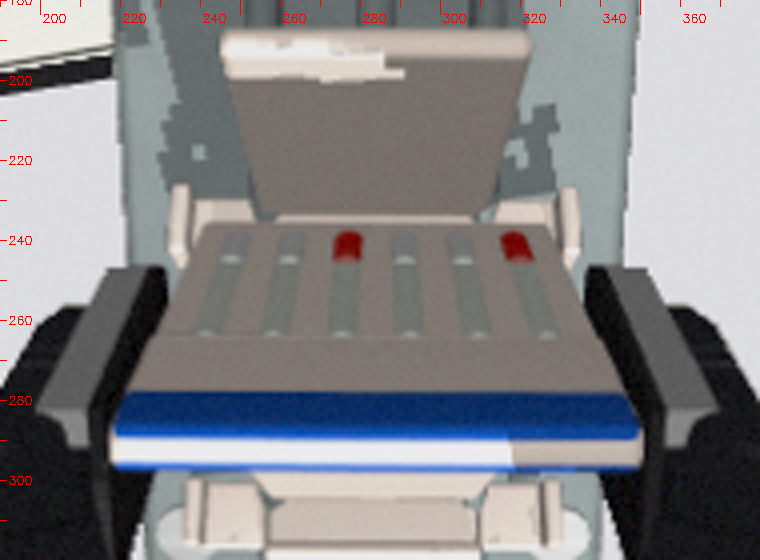

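```bash
python3 - <<'E'
from cf import *
import pickle
m,s=pickle.load(open('w10.pkl','rb'));T=s['eef_pos']
o=[(2.5,26.5,70,218.2,289.5),(2.5,-26.5,70,350.3,289.5),(-2.5,26.5,70,217.6,297),(-2.5,-26.5,70,350.5,297),(2.5,26.5,0,240.8,236),(2.5,-26.5,0,326.2,236)]
p,r=cardfit(m,o,1.4035,[495,316,20,.05]);d=p[:3]-T;e=np.array([np.cos(1.4035),np.sin(1.4035)])
print(p,np.degrees(p[3]),r.round(1),d,d[:2]@e)
E
```

```text
[4.94604971e+02 3.13263823e+02 1.76257544e+01 9.08619321e-02] 5.206005224999666 [-0.6 -1.9  0.2 -2.   0.7  2.1 -0.6  1.9  0.6 -0.1 -0.  -0.1] [ -0.37850007  -3.10236257 -46.24067807] -3.1220758898856884
```

```bash
python3 -m creep '[{"dx":-0.05,"dy":-0.3,"dz":0.02,"roll":0,"hand":5},{"dx":-0.095,"dy":-0.57,"dz":0.05,"roll":0,"hand":5},{"dx":-0.095,"dy":-0.57,"dz":0.1,"roll":0,"hand":5},{"dx":-0.095,"dy":-0.57,"dz":2,"roll":0,"hand":5},{"dx":-0.095,"dy":-0.57,"dz":6.5,"roll":-0.1,"hand":5},{"dx":0.5,"dy":-4,"dz":11,"roll":-0.28,"hand":5},{"dx":1.5,"dy":-9,"dz":13,"roll":-0.46,"hand":5},{"dx":2.5,"dy":-14,"dz":13,"roll":-0.64,"hand":5}]' 20; python3 -m creep '[{"dx":1.5,"dy":-5,"dz":0,"roll":-0.18,"hand":5},{"dx":3,"dy":-10,"dz":0,"roll":-0.36,"hand":5},{"dx":4.5,"dy":-14.5,"dz":-1,"roll":-0.54,"hand":5},{"dx":6.2,"dy":-18,"dz":-3,"roll":-0.72,"hand":5},{"dx":6.2,"dy":-18,"dz":-6,"roll":-0.767,"hand":5},{"dx":6.2,"dy":-18,"dz":-8,"roll":-0.767,"hand":5},{"dx":6.2,"dy":-18,"dz":-8,"roll":-0.767,"hand":5}]' 20; python3 - <<'E'
from h import *
import pickle
m=camera_model('wrist');s=read_state();pickle.dump((m,s),open('w11.pkl','wb'));print(s['eef_pos'],s['tool_rot'])
f=grab_frame('wrist');crop(f,190,140,380,310,4,'w11');cv2.imwrite('pics/w11f.png',f[:,:,::-1])
E
```

```text
clock: 13.1
eef_pos: [520.4, 174.5, 196.1]
tool_rot: [0.001, 0.929, 0.37, 0.002]
wrist_force: [0.6, -0.1, -0.5]
finger_gap: 52.3
clock: 13.98
eef_pos: [580.9, -4.3, 112.9]
tool_rot: [0.0, 1.0, -0.002, -0.001]
wrist_force: [-0.2, 1.0, 0.3]
finger_gap: 52.3
[580.87194128  -4.33230936 112.86428761] [ 8.23761874e-05  9.99997786e-01 -1.62662014e-03 -1.33218694e-03]
```

View pics/w11.png

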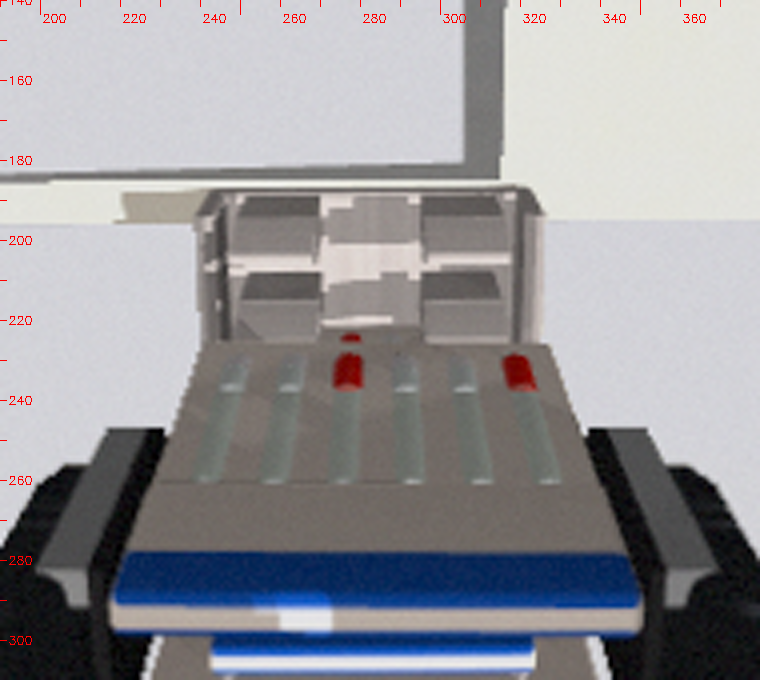

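```bash
python3 - <<'E'
from cf import *
import pickle
m,s=pickle.load(open('w11.pkl','rb'));T=s['eef_pos']
o=[(2.5,26.5,70,218.3,291.2),(2.5,-26.5,70,350.3,291.2),(-2.5,26.5,70,217.6,298.3),(-2.5,-26.5,70,350.5,298.3),(2.5,26.5,0,240.8,226.2),(2.5,-26.5,0,327,226.2)]
p,r=cardfit(m,o,-.003,[582,-4,60,.0]);print('held',p,np.degrees(p[3]),r.round(1),p[:3]-T)
t=[551.7,-4.3,0]
print('pred d top',proj(pose2(t,[(18.5,26.5,76),(18.5,-26.5,76),(13.5,26.5,76),(13.5,-26.5,76),(45,33,25),(45,-33,25)]),m).round(1).tolist())
E
```

```text
held [ 5.84660805e+02 -5.14832513e+00  6.64521273e+01 -7.50748515e-03] -0.430147214120124 [-0.7 -1.7  0.4 -1.8  0.9  1.9 -0.7  1.8  0.3 -0.1 -0.2 -0.1] [  3.78886357  -0.81601577 -46.41216033]
pred d top [[238.9, 258.1], [326.5, 257.8], [239.3, 265.5], [326.1, 265.2], [238.2, 194.3], [327.3, 194.0]]
```

```bash
python3 - <<'E'
from h import *
import pickle
t=[551.7,-4.3,0]
for n in('w6','w7','w8','w11'):
    m,s=pickle.load(open(n+'.pkl','rb'))
    print(n,proj(pose2(t,[(18.5,0,76),(13.5,0,76),(2.5,0,76),(-2.5,0,76),(-13.5,0,76),(-18.5,0,76),(45,33,25),(45,-33,25)]),m).round(1).tolist())
E
```

```text
w6 [[300.3, 95.1], [300.0, 100.6], [299.5, 112.4], [299.2, 117.6], [298.7, 129.1], [298.4, 134.3], [269.1, 72.0], [328.8, 74.4]]
w7 [[283.5, 213.5], [283.6, 222.8], [283.7, 242.6], [283.7, 251.3], [283.9, 269.9], [283.9, 278.1], [232.4, 150.5], [334.2, 149.9]]
w8 [[283.5, 219.4], [283.6, 229.4], [283.7, 250.7], [283.8, 260.0], [284.0, 279.9], [284.0, 288.7], [228.9, 150.7], [337.6, 149.9]]
w11 [[282.7, 258.0], [282.7, 265.4], [282.8, 281.3], [282.8, 288.3], [282.9, 303.3], [282.9, 310.0], [238.2, 194.3], [327.3, 194.0]]
```

View pics/w11f.png

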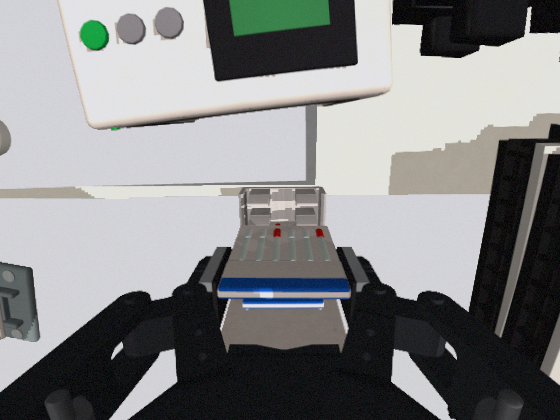

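```bash
python3 - <<'E'
from h import *
import pickle
t=[551.7,-4.3,0]
for n in('w6','w7','w11'):
    m,s=pickle.load(open(n+'.pkl','rb'))
    print(n,[(x,z,proj(pose2(t,[(x,0,z)]),m)[0,1].round(1)) for x,z in((45,25),(45,0),(40,36),(40,6),(24,36),(24,6),(35.5,6),(28.5,6))])
E
python3 - <<'E'
import cv2
from h import *
f=cv2.imread('pics/w11f.png')[:,:,::-1]; crop(f,225,175,345,235,6,'w11z')
E
```

```text
w6 [(45, 25, np.float64(73.1)), (45, 0, np.float64(76.0)), (40, 36, np.float64(76.6)), (40, 6, np.float64(79.8)), (24, 36, np.float64(92.3)), (24, 6, np.float64(94.2)), (35.5, 6, np.float64(83.9)), (28.5, 6, np.float64(90.2))]
w7 [(45, 25, np.float64(150.1)), (45, 0, np.float64(146.4)), (40, 36, np.float64(160.2)), (40, 6, np.float64(154.3)), (24, 36, np.float64(185.6)), (24, 6, np.float64(176.4)), (35.5, 6, np.float64(160.6)), (28.5, 6, np.float64(170.3))]
w11 [(45, 25, np.float64(194.2)), (45, 0, np.float64(186.5)), (40, 36, np.float64(204.9)), (40, 6, np.float64(194.2)), (24, 36, np.float64(226.0)), (24, 6, np.float64(213.1)), (35.5, 6, np.float64(199.6)), (28.5, 6, np.float64(207.9))]
```

View pics/w11z.png

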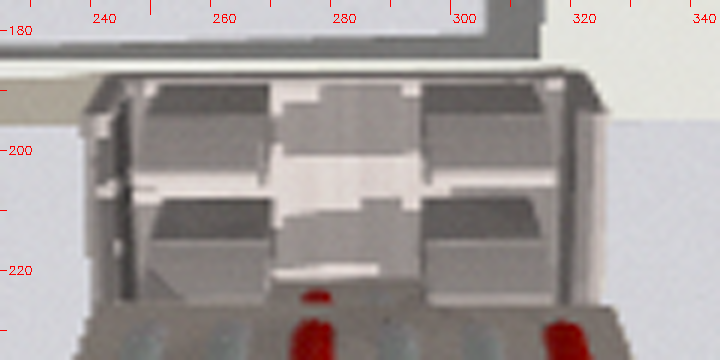

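The held card is upright, within 1 mm of slot 5. The rear fin tops show at rows 204 and 226 as predicted. Next I'll enter the flare and release as before.

```bash
python3 -m creep '[{"dx":-0.06,"dy":0.08,"dz":-1.7,"roll":0,"hand":5},{"dx":-0.06,"dy":0.08,"dz":-3.2,"roll":0,"hand":5},{"dx":-0.06,"dy":0.08,"dz":-3.2,"roll":0,"hand":5},{"dx":-0.06,"dy":0.08,"dz":-3.2,"roll":0,"hand":5}]' 20; python3 -c "
from h import *
s=read_state();print(s['eef_pos'],s['wrist_force'])"
```

```text
clock: 14.52
eef_pos: [581.2, -3.3, 81.3]
tool_rot: [0.0, 1.0, -0.002, 0.0]
wrist_force: [0.1, -0.7, -0.9]
finger_gap: 52.3
[581.24121042  -3.26299817  81.32395462] [ 0.11106169 -0.69911297 -0.88376116]
```

```bash
python3 -m creep '[{"dx":-0.12,"dy":0,"dz":-0.1,"roll":0,"hand":5},{"dx":-0.12,"dy":0,"dz":-0.1,"roll":0,"hand":5},{"dx":-0.12,"dy":0,"dz":-0.1,"roll":0,"hand":6.3},{"dx":-0.12,"dy":0,"dz":-0.1,"roll":0,"hand":6.3},{"dx":-0.12,"dy":0,"dz":-0.1,"roll":0,"hand":6.3}]' 20; python3 - <<'E'
from h import *
import pickle
m=camera_model('wrist');s=read_state();pickle.dump((m,s),open('w12.pkl','wb'))
f=grab_frame('wrist');crop(f,190,140,380,310,4,'w12')
d=grab_frame('side');crop(d,240,215,370,340,5,'d12')
E
```

```text
clock: 15.15
eef_pos: [579.9, -3.3, 80.3]
tool_rot: [-0.0, 1.0, -0.002, 0.0]
wrist_force: [0.0, -0.2, 0.3]
finger_gap: 63.5
```

View pics/w12.png

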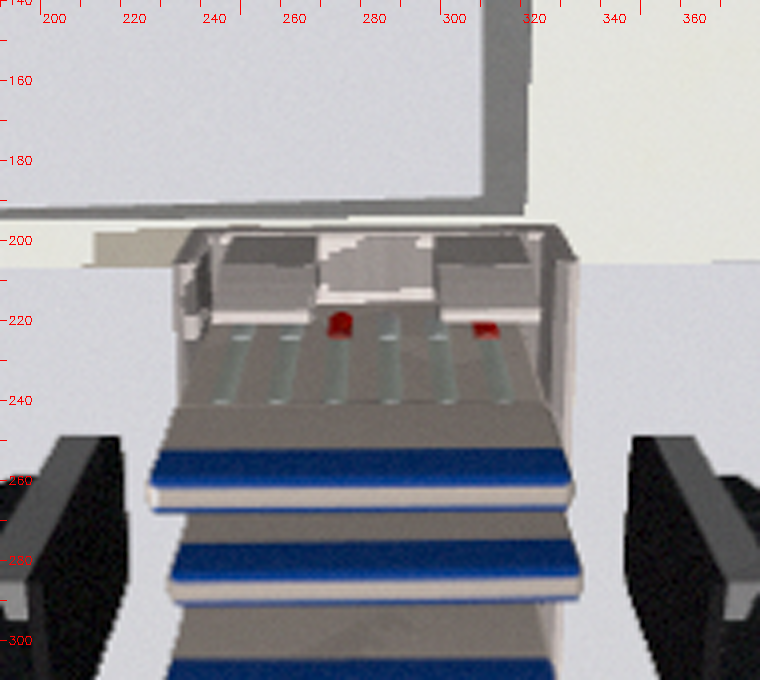

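View pics/d12.png

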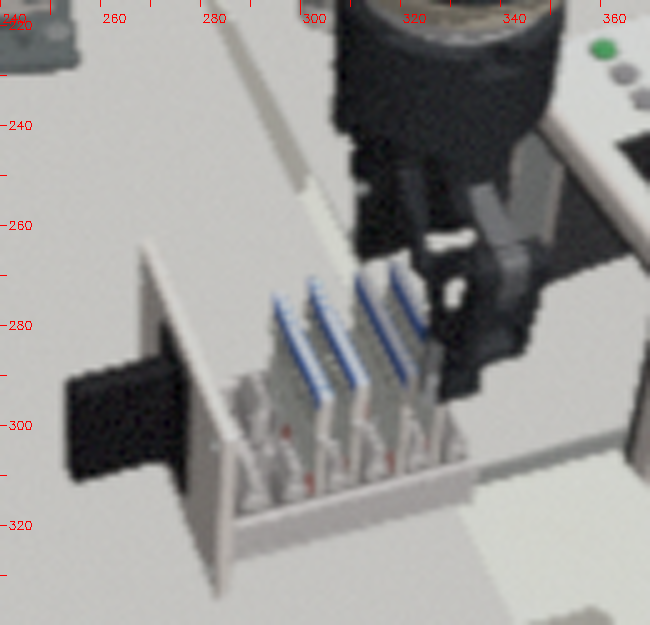

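Cards a and b are both seated: the side view shows four foils evenly spaced at columns 295–325, and the wrist view shows the slot-5 foil at (278,262). Now for the control card.

```bash
python3 -m creep '[{"dx":0,"dy":0,"dz":3,"roll":0,"hand":7},{"dx":-0.5,"dy":3,"dz":7,"roll":0.17,"hand":7},{"dx":-1.5,"dy":8.5,"dz":9,"roll":0.35,"hand":7},{"dx":-3,"dy":14.5,"dz":9,"roll":0.53,"hand":7},{"dx":-4.5,"dy":20.5,"dz":9,"roll":0.71,"hand":7},{"dx":-6,"dy":26.5,"dz":9,"roll":0.89,"hand":7},{"dx":-6.9,"dy":32.5,"dz":9,"roll":1.07,"hand":7},{"dx":-6.9,"dy":38,"dz":9,"roll":1.25,"hand":7}]' 20;  python3 -m creep '[{"dx":0,"dy":2.9,"dz":0,"roll":0.158,"hand":7},{"dx":0,"dy":2.9,"dz":-2,"roll":0.158,"hand":7},{"dx":0,"dy":2.9,"dz":-6,"roll":0.158,"hand":7},{"dx":0,"dy":2.9,"dz":-6,"roll":0.158,"hand":7}]' 20; python3 - <<'E'
from h import *
import pickle
m=camera_model('wrist');s=read_state();pickle.dump((m,s),open('w13.pkl','wb'));print(s['eef_pos'],s['tool_rot'])
f=grab_frame('wrist');cv2.imwrite('pics/w13.png',f[:,:,::-1])
E
```

```text
clock: 16.25
eef_pos: [510.1, 378.9, 170.4]
tool_rot: [-0.0, 0.81, 0.587, 0.0]
wrist_force: [1.2, -0.1, 0.3]
finger_gap: 69.9
clock: 16.75
eef_pos: [509.4, 403.6, 106.8]
tool_rot: [-0.0, 0.764, 0.645, -0.003]
wrist_force: [0.3, -0.4, 0.2]
finger_gap: 70.1
[509.4185879  403.62762345 106.78790201] [-2.79162080e-04  7.64117567e-01  6.45068086e-01 -3.38077779e-03]
```

View pics/w13.png

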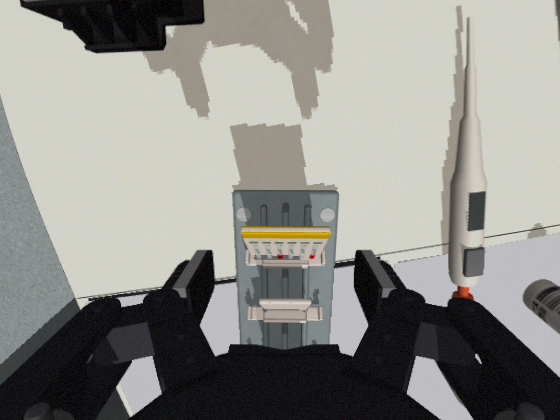

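Yellow foil at (286,233), centred between the fingers at 212 and 356, and nothing in the way. I'll go down and grip.

```bash
python3 -m creep '[{"dx":0,"dy":0,"dz":-3.5,"roll":0,"hand":7},{"dx":0,"dy":0,"dz":-6.4,"roll":0,"hand":7},{"dx":0,"dy":0,"dz":-6.4,"roll":0,"hand":7},{"dx":0,"dy":0,"dz":-6.4,"roll":0,"hand":5},{"dx":0,"dy":0,"dz":-6.4,"roll":0,"hand":5},{"dx":0,"dy":0,"dz":-6.4,"roll":0,"hand":5},{"dx":0,"dy":0,"dz":-6.4,"roll":0,"hand":5}]' 20
```

```text
clock: 17.68
eef_pos: [511.9, 406.1, 48.3]
tool_rot: [0.0, 0.763, 0.646, 0.001]
wrist_force: [-0.7, -2.2, 8.3]
finger_gap: 52.3
```

```bash
python3 -m creep '[{"dx":-0.07,"dy":-0.4,"dz":0.45,"roll":0,"hand":5},{"dx":-0.135,"dy":-0.8,"dz":0.7,"roll":0,"hand":5},{"dx":-0.21,"dy":-1.25,"dz":0.95,"roll":0,"hand":5},{"dx":-0.29,"dy":-1.7,"dz":1.15,"roll":0,"hand":5},{"dx":-0.37,"dy":-2.15,"dz":1.32,"roll":0,"hand":5},{"dx":-0.45,"dy":-2.65,"dz":1.45,"roll":0,"hand":5},{"dx":-0.53,"dy":-3.1,"dz":1.52,"roll":0,"hand":5},{"dx":-0.61,"dy":-3.6,"dz":1.55,"roll":0,"hand":5}]' 20;  python3 -m creep '[{"dx":-0.05,"dy":-0.3,"dz":0.02,"roll":0,"hand":5},{"dx":-0.1,"dy":-0.6,"dz":0.05,"roll":0,"hand":5},{"dx":-0.1,"dy":-0.6,"dz":0.05,"roll":0,"hand":5}]' 20; python3 - <<'E'
from h import *
import pickle
m=camera_model('wrist');s=read_state();pickle.dump((m,s),open('w14.pkl','wb'));print(s['eef_pos'],s['wrist_force'])
f=grab_frame('wrist');crop(f,190,180,380,320,4,'w14')
E
```

```text
clock: 18.68
eef_pos: [505.3, 370.4, 62.7]
tool_rot: [-0.0, 0.763, 0.646, 0.001]
wrist_force: [0.8, 5.1, 2.2]
finger_gap: 52.8
clock: 19.05
eef_pos: [504.1, 364.0, 62.9]
tool_rot: [-0.0, 0.763, 0.646, 0.001]
wrist_force: [-0.4, 5.0, 1.6]
finger_gap: 52.3
[504.14930636 364.02716741  62.85943453] [-0.37289938  5.00088266  1.62943137]
```

View pics/w14.png

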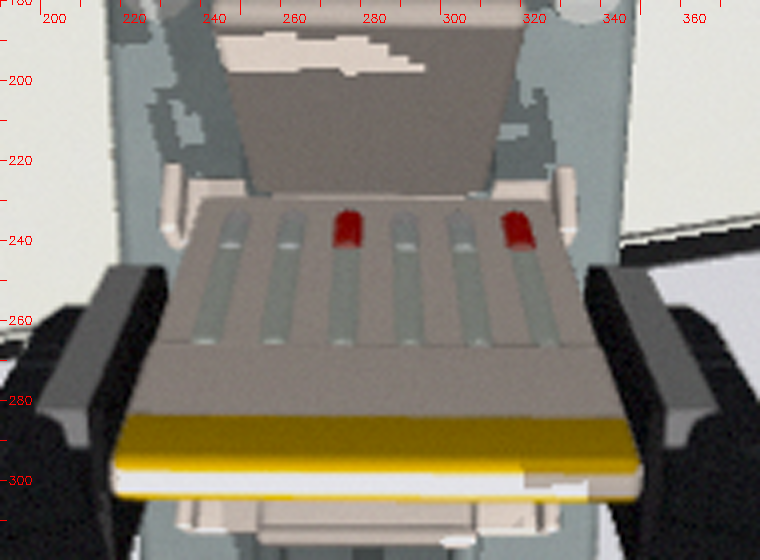

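```bash
python3 - <<'E'
from cf import *
import pickle
m,s=pickle.load(open('w14.pkl','rb'));T=s['eef_pos']
o=[(2.5,26.5,70,218.5,297.7),(2.5,-26.5,70,350,297.7),(-2.5,26.5,70,217.8,304.5),(-2.5,-26.5,70,350.3,304.5),(2.5,26.5,0,240.6,229.5),(2.5,-26.5,0,326.2,229.5)]
p,r=cardfit(m,o,1.4035,[504,364,20,.05]);d=p[:3]-T;e=np.array([np.cos(1.4035),np.sin(1.4035)])
print(p,np.degrees(p[3]),r.round(1),d,d[:2]@e)
E
```

```text
[ 5.04529926e+02  3.65352268e+02  1.68470053e+01 -2.12031109e-02] -1.2148487682532736 [-0.7 -1.8  0.3 -1.8  0.9  1.9 -0.9  1.9  0.4 -0.1  0.4 -0.1] [  0.38062006   1.32510071 -46.01242925] 1.3699801419664546
```

```bash
python3 -m creep '[{"dx":0,"dy":0,"dz":2,"roll":0,"hand":5},{"dx":0,"dy":0,"dz":6,"roll":-0.08,"hand":5},{"dx":0,"dy":-3.5,"dz":10,"roll":-0.26,"hand":5},{"dx":0.2,"dy":-8.5,"dz":13,"roll":-0.44,"hand":5},{"dx":0.5,"dy":-14,"dz":13,"roll":-0.62,"hand":5},{"dx":0.8,"dy":-19.5,"dz":13,"roll":-0.8,"hand":5},{"dx":1.2,"dy":-25,"dz":13,"roll":-0.98,"hand":5},{"dx":1.46,"dy":-30,"dz":13,"roll":-1.16,"hand":5}]' 20;  python3 -m creep '[{"dx":0,"dy":-4.5,"dz":0,"roll":-0.17,"hand":5},{"dx":0,"dy":-6.76,"dz":0,"roll":-0.245,"hand":5},{"dx":0,"dy":-6.76,"dz":-2,"roll":-0.245,"hand":5},{"dx":0,"dy":-6.76,"dz":-6,"roll":-0.245,"hand":5},{"dx":0,"dy":-6.76,"dz":-8,"roll":-0.245,"hand":5},{"dx":0,"dy":-6.76,"dz":-8,"roll":-0.245,"hand":5},{"dx":0,"dy":-6.76,"dz":-8,"roll":-0.245,"hand":5}]' 20; python3 - <<'E'
from h import *
import pickle
m=camera_model('wrist');s=read_state();pickle.dump((m,s),open('w15.pkl','wb'));print(s['eef_pos'],s['tool_rot'],s['wrist_force'])
f=grab_frame('wrist');crop(f,190,120,380,310,4,'w15')
d=grab_frame('side');crop(d,240,205,370,340,5,'d15')
E
```

```text
clock: 20.1
eef_pos: [518.0, 61.5, 193.3]
tool_rot: [0.0, 0.993, 0.119, -0.0]
wrist_force: [0.7, 0.3, 1.1]
finger_gap: 52.3
clock: 20.98
eef_pos: [518.9, -4.0, 113.5]
tool_rot: [0.0, 1.0, -0.0, 0.001]
wrist_force: [0.3, 0.1, -0.5]
finger_gap: 52.3
[518.85988224  -4.03066947 113.5241085 ] [ 1.51748210e-04  9.99999812e-01 -6.34621246e-05  5.91206567e-04] [ 0.32423905  0.08853052 -0.50681852]
```

View pics/w15.png

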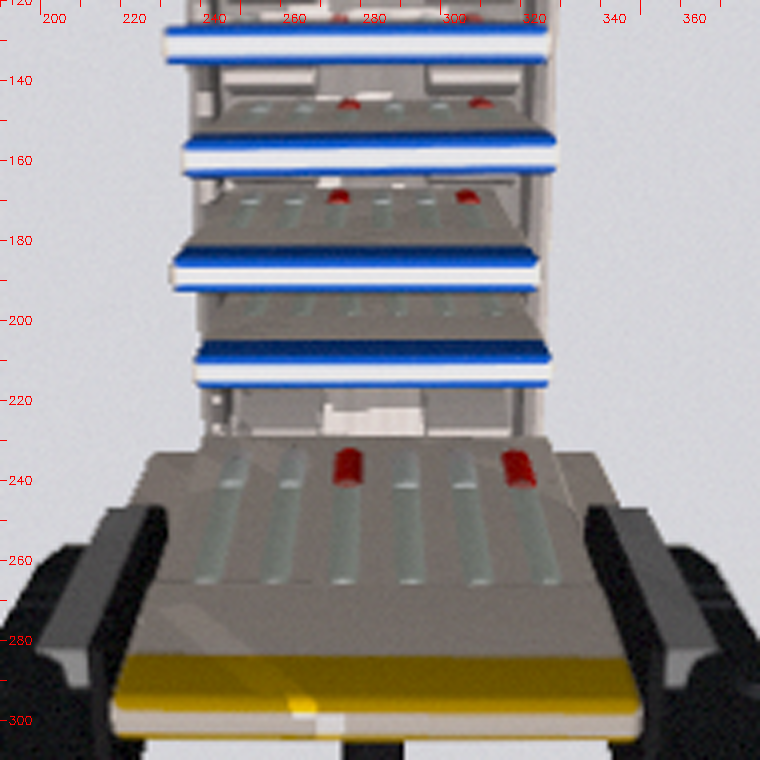

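View pics/d15.png

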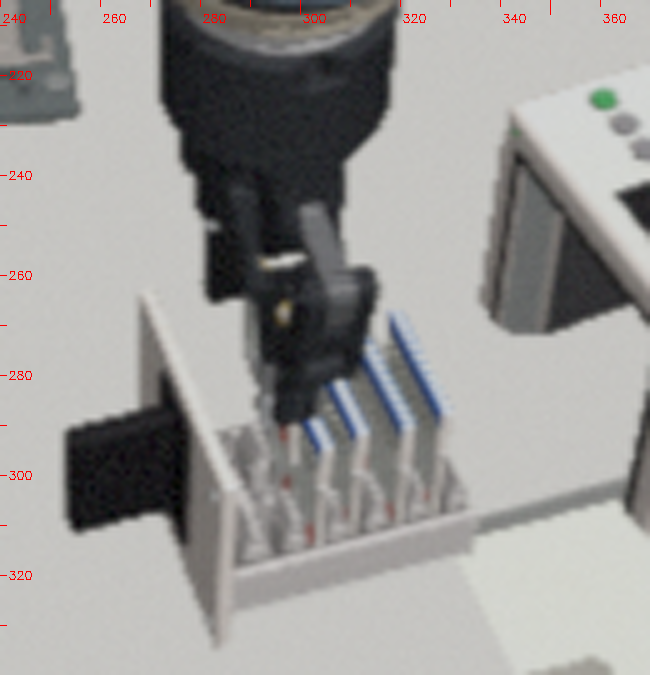

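```bash
python3 - <<'E'
from cf import *
import pickle
m,s=pickle.load(open('w15.pkl','rb'));T=s['eef_pos']
o=[(-13.5,26.5,76,239,210),(-13.5,-26.5,76,327.5,209.7),(-18.5,26.5,76,238.7,216.5),(-18.5,-26.5,76,327.2,216),(18.5,26.5,76,236.2,156.5),(18.5,-26.5,76,329,155.2),(13.5,26.5,76,236,163),(13.5,-26.5,76,329,162)]
t,r=fit([(m,o)],[551,-4,0.]);print('tray',t,r.round(1).ravel())
o=[(2.5,26.5,70,218.5,297.7),(2.5,-26.5,70,350,297.7),(-2.5,26.5,70,217.8,304.5),(-2.5,-26.5,70,350.3,304.5),(2.5,26.5,0,240.6,229.5),(2.5,-26.5,0,327,229.5)]
p,r=cardfit(m,o,0,[520,-4,60,.0]);print('held',p,r.round(1),p[:3]-T)
E
```

```text
tray [ 5.52234629e+02 -4.14454866e+00  7.30066218e-03] [-1.9 -0.   1.4 -0.4 -1.1  1.7  1.4  1.5 -2.  -2.2  1.8 -1.6 -1.3  0.4
  1.5  0.7]
held [ 5.20848499e+02 -4.80759191e+00  6.76137375e+01 -2.09710487e-02] [-0.7 -1.8  0.4 -1.8  0.9  1.9 -0.8  1.9  0.5 -0.1 -0.2 -0.1] [  1.98861667  -0.77692244 -45.91037098]
```

```bash
python3 -m creep '[{"dx":-0.08,"dy":0.06,"dz":-1.5,"roll":0,"hand":5},{"dx":-0.08,"dy":0.06,"dz":-3,"roll":0,"hand":5},{"dx":-0.08,"dy":0.06,"dz":-3.6,"roll":0,"hand":5},{"dx":-0.08,"dy":0.06,"dz":-4.2,"roll":0,"hand":5},{"dx":-0.08,"dy":0.06,"dz":-4.8,"roll":0,"hand":5}]' 20
```

```text
clock: 21.7
eef_pos: [517.3, -3.3, 63.8]
tool_rot: [-0.0, 1.0, -0.0, -0.0]
wrist_force: [-2.7, 1.0, 2.1]
finger_gap: 52.3
```

```bash
python3 -m creep '[{"dx":0.05,"dy":0,"dz":-0.5,"roll":0,"hand":5},{"dx":0.05,"dy":0,"dz":-0.9,"roll":0,"hand":5},{"dx":0.05,"dy":0,"dz":-0.9,"roll":0,"hand":5},{"dx":0.05,"dy":0,"dz":-0.9,"roll":0,"hand":6.3},{"dx":0.05,"dy":0,"dz":-0.9,"roll":0,"hand":6.3},{"dx":0.05,"dy":0,"dz":0.5,"roll":0,"hand":6.3},{"dx":0.05,"dy":0,"dz":4.5,"roll":0,"hand":6.5},{"dx":0.05,"dy":0,"dz":9,"roll":0,"hand":6.5}]' 20; python3 - <<'E'
from h import *
import pickle
m=camera_model('wrist');s=read_state();pickle.dump((m,s),open('w16.pkl','wb'));print(s['eef_pos'],s['tool_rot'],s['wrist_force'])
f=grab_frame('wrist');cv2.imwrite('pics/w16.png',f[:,:,::-1])
d=grab_frame('side');crop(d,240,205,370,340,5,'d16')
E
```

```text
clock: 22.7
eef_pos: [518.0, -3.3, 156.1]
tool_rot: [-0.0, 1.0, -0.0, 0.0]
wrist_force: [0.8, -0.2, -0.0]
finger_gap: 65.0
[518.00735109  -3.2627603  156.07563406] [-2.76140699e-05  9.99999993e-01 -1.18791107e-04  3.39905681e-06] [ 0.77003082 -0.16253689 -0.00959271]
```

View pics/w16.png

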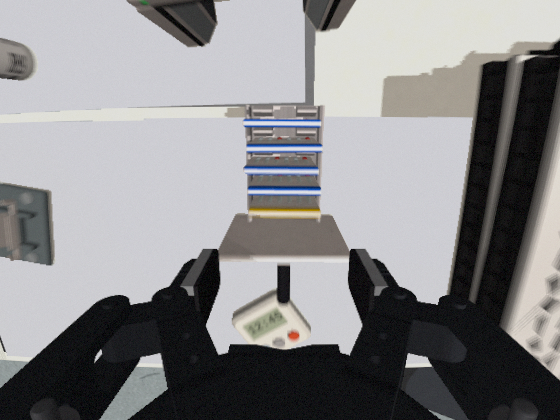

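View pics/d16.png

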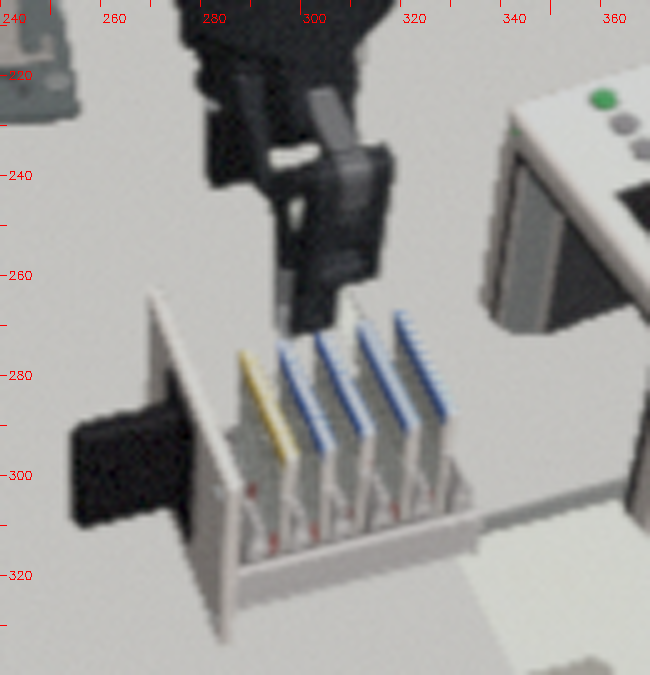

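All five cards stand in the tray with yellow nearest the handle (foil at (284,212) in the wrist view; seated heights look even in the side view). Now a look from above at the incubator.

```bash
python3 -m creep '[{"dx":4,"dy":1,"dz":5,"roll":0,"hand":6},{"dx":7,"dy":2,"dz":10,"roll":0,"hand":6},{"dx":7,"dy":2,"dz":12,"roll":0,"hand":6},{"dx":7,"dy":2,"dz":12,"roll":0,"hand":6},{"dx":7,"dy":2,"dz":12,"roll":0,"hand":6}]' 20; python3 - <<'E'
from h import *
import pickle
m=camera_model('wrist');s=read_state();pickle.dump((m,s),open('w17.pkl','wb'));print(s['eef_pos'],s['tool_rot'],s['joint_velocities'])
f=grab_frame('wrist');cv2.imwrite('pics/w17.png',f[:,:,::-1])
crop(f,200,0,380,140,4,'w17a');crop(f,190,130,380,280,4,'w17b')
E
```

```text
clock: 23.42
eef_pos: [587.4, 16.6, 273.0]
tool_rot: [-0.0, 1.0, -0.0, -0.001]
wrist_force: [-1.0, 0.8, -0.0]
finger_gap: 60.0
[587.36239532  16.61998806 273.0000757 ] [-2.90912844e-05  9.99999546e-01 -1.79258254e-04 -9.35060066e-04] [-0.00193086  0.00708041  0.00419494 -0.00048012  0.00125262  0.00047851]
```

View pics/w17.png

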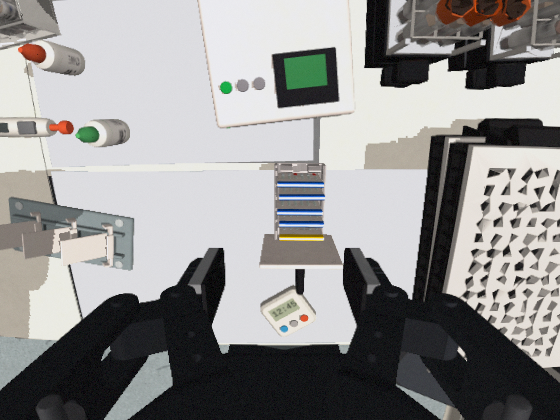

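View pics/w17a.png

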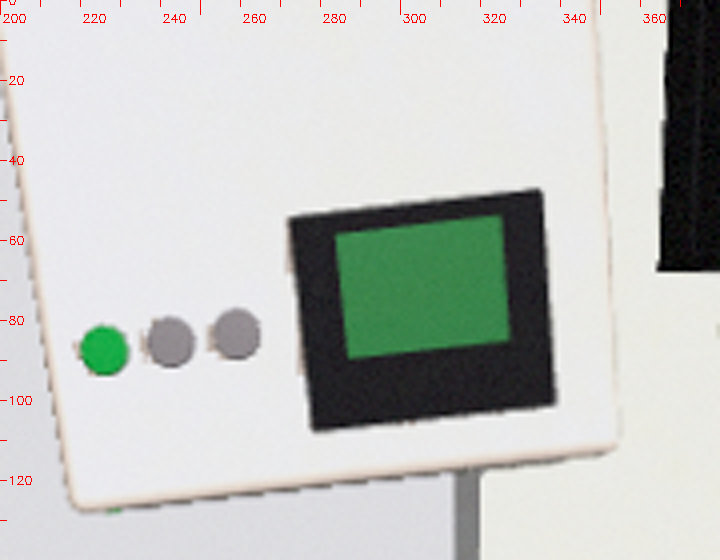

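View pics/w17b.png

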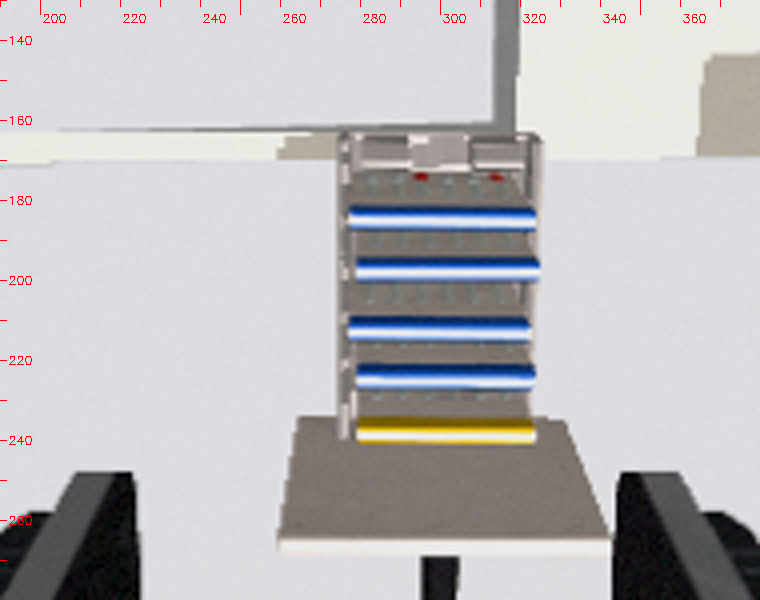

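```bash
python3 - <<'E'
from h import *
import pickle
m,s=pickle.load(open('w17.pkl','rb'))
L=ray([(218.8,127),(354.3,112.5),(201.2,20),(349.5,7.5)],m,112)[:,:2];print(L.round(1))
f=L[0]-L[1];print('width',np.linalg.norm(f),'yaw from front',np.arctan2(-f[0],f[1]),'left side',np.arctan2(*(L[2]-L[0])[::-1]),'right',np.arctan2(*(L[3]-L[1])[::-1]))
c=(L[0]+L[1])/2
for a in(.08,.1,.12): print(a,c+70*np.array([np.cos(a),np.sin(a)]))
o=[(18.5,26.5,76,279.2,196.3),(18.5,-26.5,76,325,196),(13.5,26.5,76,279.2,200.3),(13.5,-26.5,76,325,199.8),(-13.5,26.5,76,279.2,223.8),(-13.5,-26.5,76,324,223.5),(-18.5,26.5,76,279.2,227.4),(-18.5,-26.5,76,324,227),(-62,48,96,259.3,267.5),(-62,-48,96,343,267.3),(-56,48,96,259.7,264.5),(-56,-48,96,342.7,264.3)]
t,r=fit([(m,o)],[551,-4,0.]);print('tray',t,r.round(1).ravel())
# y of each card
for n,u1,u2,v,x in(('ctl',279.2,324,238,-32),('c',279.2,324,225.5,-16),('a',277,322.5,213,0),('d',279.2,325,198,16),('b',277,324,185.5,32)):
    P=ray([((u1+u2)/2,v)],m,76)[0]; print(n,P.round(1))
E
```

```text
[[649.2  76.7]
 [662.3 -49.3]
 [740.3  87.4]
 [749.9 -40.5]]
width 126.65692204249237 yaw from front 0.10343043928292922 left side 0.11702985228536279 right 0.10005352244127992
0.08 [725.52469038  19.32079091]
0.1 [725.39886251  20.71510149]
0.12 [725.24517545  22.10661684]
tray [ 5.54342804e+02 -4.32631970e+00 -2.61172614e-03] [-0.9 -0.4  0.7 -0.  -0.9 -0.1  0.5  0.5 -0.9 -0.9  0.5 -0.5 -0.8 -0.4
  0.4  0.  -0.1  1.7  0.9  1.9 -0.6 -0.1  1.5  0.2]
ctl [522.2  -4.8  76. ]
c [537.7  -4.5  76. ]
a [552.8  -2.2  76. ]
d [570.5  -4.5  76. ]
b [584.8  -2.5  76. ]
```

```bash
python3 -m creep '[{"dx":-6,"dy":-1,"dz":0,"roll":0,"hand":4},{"dx":-12.1,"dy":-2.05,"dz":-1,"roll":0,"hand":4},{"dx":-12.1,"dy":-2.05,"dz":-7,"roll":0,"hand":4},{"dx":-12.1,"dy":-2.05,"dz":-12.5,"roll":0,"hand":4},{"dx":-12.1,"dy":-2.05,"dz":-14,"roll":0,"hand":4},{"dx":-12.1,"dy":-2.05,"dz":-14,"roll":0,"hand":4}]' 40; python3 - <<'E'
from h import *
import pickle
m=camera_model('wrist');s=read_state();pickle.dump((m,s),open('w18.pkl','wb'));print(s['eef_pos'],s['tool_rot'])
f=grab_frame('wrist');cv2.imwrite('pics/w18.png',f[:,:,::-1])
print(proj(pose2([554.3,-4.3,-.003],[(-104,5,85),(-104,-5,85),(-62,5,85),(-62,-5,85),(-62,48,96),(-62,-48,96)]),m).round(1).tolist())
E
```

```text
clock: 24.22
eef_pos: [467.1, -3.8, 134.1]
tool_rot: [-0.0, 1.0, -0.0, -0.001]
wrist_force: [0.7, -0.0, 0.1]
finger_gap: 39.9
[467.05210807  -3.81474319 134.09311829] [-9.15427273e-05  9.99999680e-01 -1.28168785e-04 -7.83799486e-04]
[[275.3, 258.0], [290.7, 258.0], [275.0, 195.4], [291.4, 195.4], [199.8, 200.1], [366.5, 200.5]]
```

View pics/w18.png

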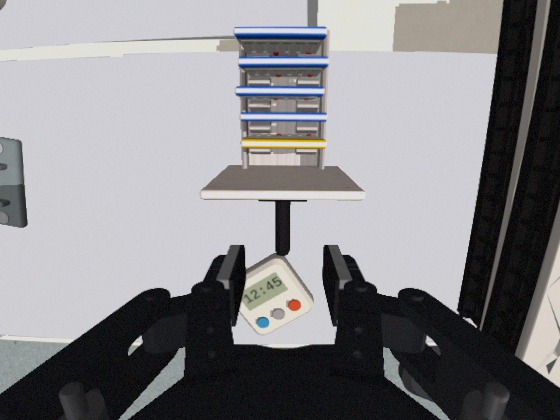

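The handle is at column 282, rows 200–255, centred between the fingers. I'll go down and grip it.

```bash
python3 -m creep '[{"dx":0.1,"dy":0,"dz":-4,"roll":0,"hand":4},{"dx":0.1,"dy":0,"dz":-6.5,"roll":0,"hand":4},{"dx":0.1,"dy":0,"dz":-6.5,"roll":0,"hand":2.5},{"dx":0.1,"dy":0,"dz":-6.5,"roll":0,"hand":0.5},{"dx":0.1,"dy":0,"dz":-6.5,"roll":0,"hand":0.5},{"dx":0.1,"dy":0,"dz":-6.5,"roll":0,"hand":0.5},{"dx":0.1,"dy":0,"dz":-6.5,"roll":0,"hand":0.5},{"dx":0.1,"dy":0,"dz":-6.5,"roll":0,"hand":0.5}]' 50; python3 - <<'E'
from h import *
m=camera_model('wrist');s=read_state();print(s['eef_pos'],s['tool_rot'],s['wrist_force'],s['ft_torque'])
f=grab_frame('wrist');cv2.imwrite('pics/w19.png',f[:,:,::-1])
E
```

```text
clock: 25.28
eef_pos: [469.2, -3.8, 70.9]
tool_rot: [0.0, 1.0, -0.0, 0.001]
wrist_force: [-0.8, 1.6, 9.0]
finger_gap: 9.4
[469.19339167  -3.84708741  70.92971986] [ 1.48522952e-04  9.99998881e-01 -9.12561095e-06  1.48854837e-03] [-0.83257454  1.55798695  9.00169314] [0.10024956 0.19397589 0.14820574]
```

View pics/w19.png

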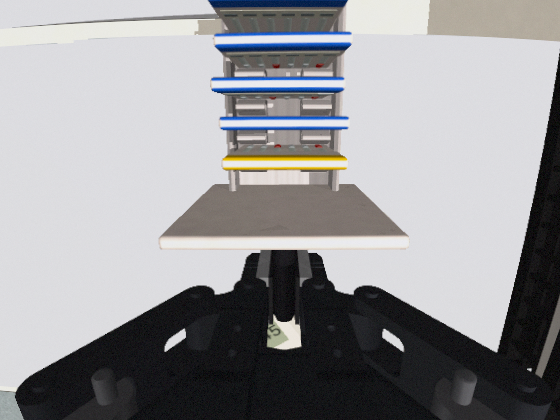

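```bash
python3 - <<'E'
from h import *
m=camera_model('wrist')
o=[(-62,48,96,160.5,244.5),(-62,-48,96,407.5,244),(-13.5,26.5,76,221,119.5),(-13.5,-26.5,76,348,119.5),(-18.5,26.5,76,221,128),(-18.5,-26.5,76,348,128)]
t,r=fit([(m,o)],[555,-4,0.]);print('tray',t,r.round(1).ravel())
m,_=__import__('pickle').load(open('w18.pkl','rb'))
o=[(-62,48,96,203,196.5),(-62,-48,96,362.5,196.5),(-13.5,26.5,76,240.5,114),(-13.5,-26.5,76,326.5,114),(-18.5,26.5,76,240.5,121),(-18.5,-26.5,76,326.5,121)]
t,r=fit([(m,o)],[555,-4,0.]);print('tray',t,r.round(1).ravel())
E
```

```text
tray [ 5.54917594e+02 -4.73790951e+00 -2.69417758e-04] [-3.   4.6  3.7  5.1 -3.6 -4.1  3.3 -4.1 -2.9  0.3  2.6  0.3]
tray [ 5.54469326e+02 -4.31125405e+00 -8.02033595e-04] [-3.   3.5  4.3  3.6 -1.6 -1.6  1.5 -1.6 -1.3  0.   1.2  0.1]
```

```bash
python3 -m creep '[{"dx":0,"dy":0,"dz":0.3,"roll":0,"hand":0.5},{"dx":0.6,"dy":0.05,"dz":0.3,"roll":0.02,"hand":0.5},{"dx":1.4,"dy":0.1,"dz":0.3,"roll":0.045,"hand":0.5},{"dx":2.2,"dy":0.15,"dz":0.3,"roll":0.07,"hand":0.5},{"dx":3,"dy":0.2,"dz":0.3,"roll":0.09,"hand":0.5},{"dx":3.6,"dy":0.24,"dz":0.3,"roll":0.105,"hand":0.5},{"dx":3.6,"dy":0.24,"dz":0.3,"roll":0.105,"hand":0.5},{"dx":3.6,"dy":0.24,"dz":0.3,"roll":0.105,"hand":0.5}]' 50; python3 - <<'E'
from h import *
import pickle
m=camera_model('wrist');s=read_state();print(s['eef_pos'],s['tool_rot'],s['wrist_force'],s['ft_torque']);pickle.dump((m,s),open('w20.pkl','wb'))
f=grab_frame('wrist');cv2.imwrite('pics/w20.png',f[:,:,::-1])
d=grab_frame('side');crop(d,250,200,440,345,4,'d20')
s=grab_frame('scene');crop(s,250,90,395,215,5,'s20')
E
```

```text
clock: 26.32
eef_pos: [503.8, -1.4, 72.1]
tool_rot: [-0.0, 0.999, 0.052, -0.0]
wrist_force: [0.7, -0.5, -5.2]
finger_gap: 9.0
[503.80797218  -1.37610805  72.09849354] [-2.33808579e-05  9.98631232e-01  5.23028515e-02 -2.72773505e-04] [ 0.70527086 -0.4592952  -5.24332499] [-0.01162654  0.29384195  0.08569061]
```

View pics/w20.png

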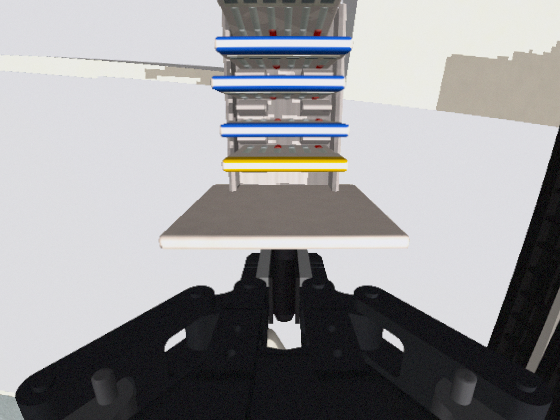

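View pics/d20.png

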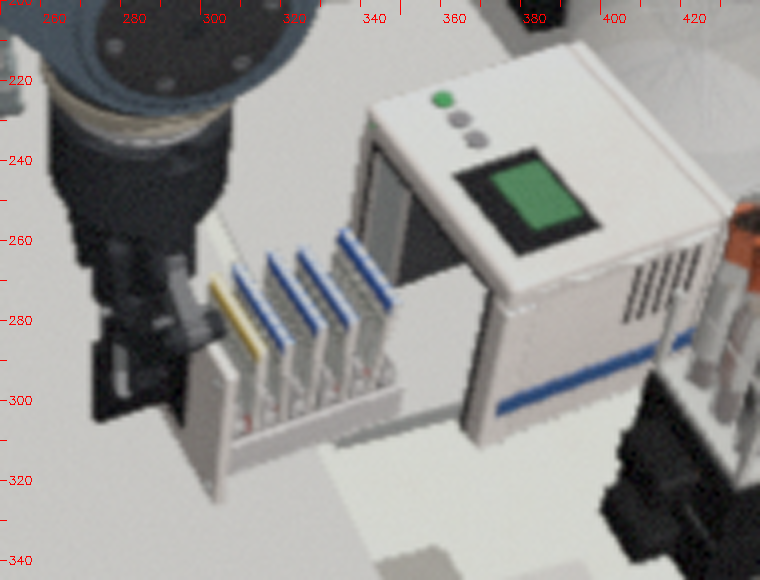

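View pics/s20.png

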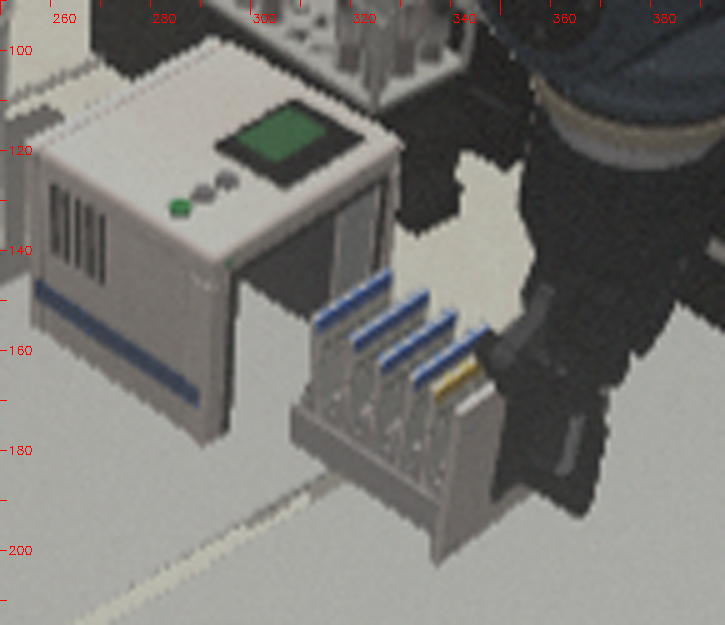

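Side and scene views show the tray square to the bay at about 20 mm from the mouth, with all the cards standing. Computed axis error is under 0.5 mm. I'll slide in, easing the slight upward pull.

```bash
python3 -m creep '[{"dx":0.5,"dy":0.05,"dz":-0.12,"roll":0,"hand":0.5},{"dx":1.3,"dy":0.14,"dz":-0.12,"roll":0,"hand":0.5},{"dx":2.2,"dy":0.23,"dz":-0.12,"roll":0,"hand":0.5},{"dx":3.1,"dy":0.33,"dz":-0.12,"roll":0,"hand":0.5},{"dx":4,"dy":0.42,"dz":-0.12,"roll":0,"hand":0.5},{"dx":4.8,"dy":0.505,"dz":-0.12,"roll":0,"hand":0.5},{"dx":5,"dy":0.525,"dz":-0.12,"roll":0,"hand":0.5}]' 50; python3 - <<'E'
from h import *
s=read_state();print(s['eef_pos'],s['tool_rot'],s['wrist_force'],s['ft_torque'])
d=grab_frame('side');crop(d,250,200,440,345,4,'d21')
s=grab_frame('scene');crop(s,250,90,395,215,5,'s21')
E
```

```text
clock: 27.35
eef_pos: [554.6, 3.9, 71.0]
tool_rot: [0.0, 0.999, 0.052, 0.0]
wrist_force: [-4.2, 0.0, 3.9]
finger_gap: 9.1
[554.56771293   3.9425784   70.988552  ] [5.23152149e-06 9.98623143e-01 5.24577798e-02 2.40143779e-05] [-4.2144311   0.02907862  3.93338484] [-0.07074896  0.50980659 -0.03048284]
```

View pics/d21.png

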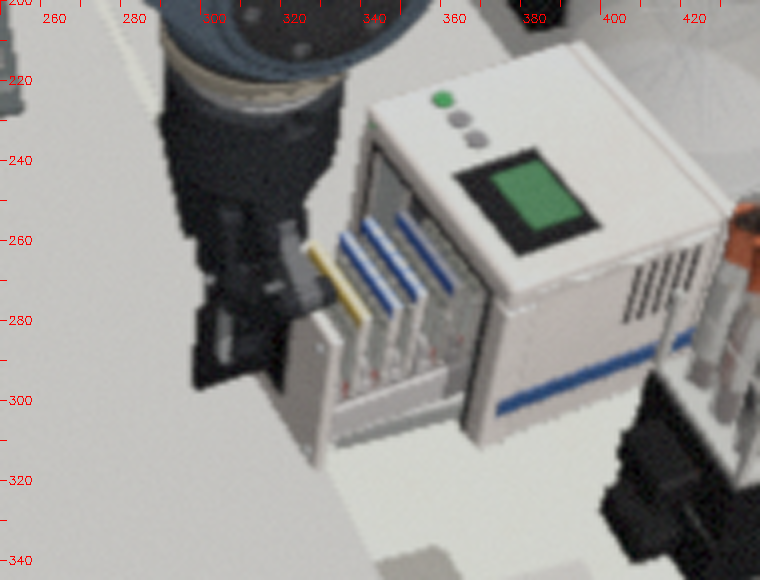

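View pics/s21.png

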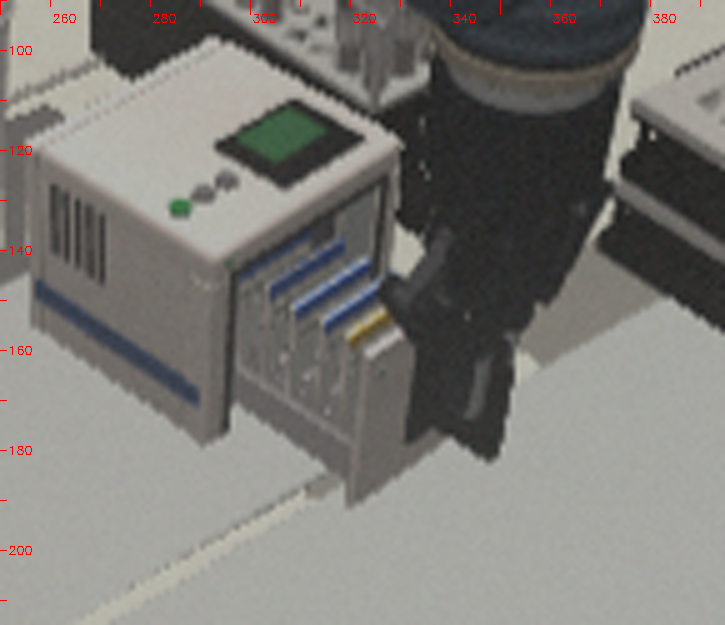

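The tray is entering the bay with no side force. I'll continue.

```bash
python3 -m creep '[{"dx":0.5,"dy":0.05,"dz":0.03,"roll":0,"hand":0.5},{"dx":1.4,"dy":0.145,"dz":0.03,"roll":0,"hand":0.5},{"dx":2.4,"dy":0.25,"dz":0.03,"roll":0,"hand":0.5},{"dx":3.4,"dy":0.355,"dz":0.03,"roll":0,"hand":0.5},{"dx":4.4,"dy":0.46,"dz":0.03,"roll":0,"hand":0.5},{"dx":5.3,"dy":0.555,"dz":0.03,"roll":0,"hand":0.5},{"dx":6,"dy":0.63,"dz":0.03,"roll":0,"hand":0.5},{"dx":6.4,"dy":0.67,"dz":0.03,"roll":0,"hand":0.5}]' 50; python3 - <<'E'
from h import *
s=read_state();print(s['eef_pos'],s['tool_rot'],s['wrist_force'],s['ft_torque'])
E
```

```text
clock: 28.45
eef_pos: [618.5, 10.6, 71.2]
tool_rot: [-0.0, 0.999, 0.052, -0.0]
wrist_force: [-2.7, -0.1, -0.4]
finger_gap: 9.2
[618.47177751  10.60049034  71.22787162] [-5.88636422e-06  9.98626761e-01  5.23888550e-02 -2.40563028e-05] [-2.70456581 -0.12488368 -0.44887858] [-0.08799707  0.23706884 -0.00696285]
```

Not in contact yet (−2.7 N is sliding friction). I'll creep up to the housing.

```bash
python3 -m creep '[{"dx":0.3,"dy":0.03,"dz":0,"roll":0,"hand":0.5},{"dx":0.6,"dy":0.063,"dz":0,"roll":0,"hand":0.5},{"dx":0.8,"dy":0.084,"dz":0,"roll":0,"hand":0.5},{"dx":0.8,"dy":0.084,"dz":0,"roll":0,"hand":0.5}]' 50; python3 - <<'E'
from h import *
s=read_state();print(s['eef_pos'],s['wrist_force'],s['ft_torque'])
d=grab_frame('side');crop(d,290,190,440,325,5,'d22')
s=grab_frame('scene');crop(s,250,90,395,215,5,'s22')
E
```

```text
clock: 28.95
eef_pos: [626.3, 11.4, 71.2]
tool_rot: [0.0, 0.999, 0.052, 0.0]
wrist_force: [1.3, 0.5, -4.4]
finger_gap: 9.2
[626.2904922   11.44064015  71.21741174] [ 1.33458587  0.5083705  -4.41701158] [-0.05547923 -0.14850583  0.03623676]
```

View pics/d22.png

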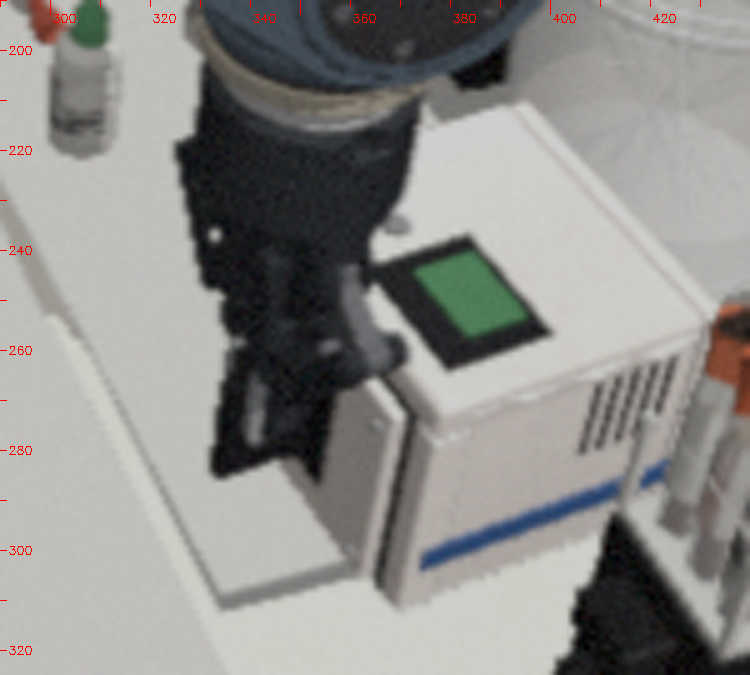

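View pics/s22.png

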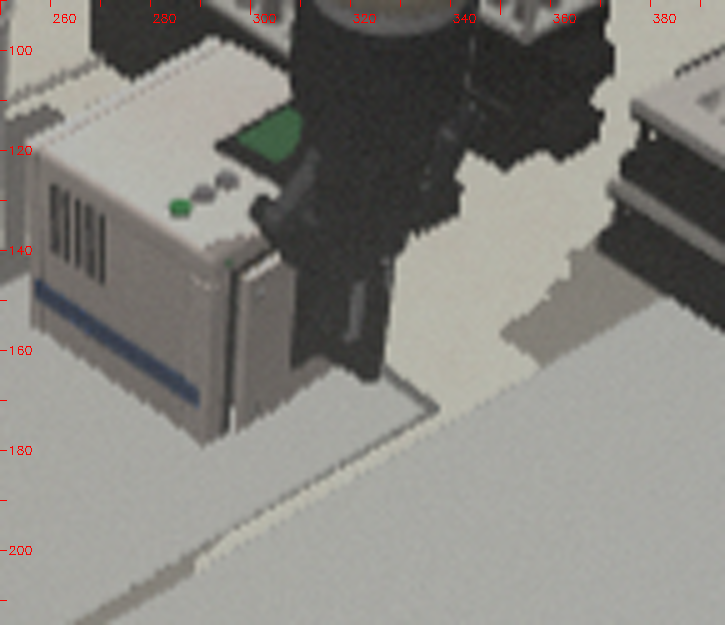

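The plate is a few millimetres from the housing with no contact yet, so I'll keep creeping.

```bash
python3 -m creep '[{"dx":0.1,"dy":0.01,"dz":-0.02,"roll":0,"hand":0.5},{"dx":0.2,"dy":0.02,"dz":-0.03,"roll":0,"hand":0.5},{"dx":0.3,"dy":0.03,"dz":-0.05,"roll":0,"hand":0.5},{"dx":0.3,"dy":0.03,"dz":-0.05,"roll":0,"hand":0.5}]' 50;  python3 -m creep '[{"dx":0.1,"dy":0.01,"dz":0,"roll":0,"hand":0.5},{"dx":0.2,"dy":0.02,"dz":0,"roll":0,"hand":0.5},{"dx":0.2,"dy":0.02,"dz":0,"roll":0,"hand":0.5}]' 50
```

```text
clock: 29.55
eef_pos: [626.7, 11.7, 71.0]
tool_rot: [-0.0, 0.999, 0.052, -0.003]
wrist_force: [-18.3, -0.8, 11.3]
finger_gap: 9.1
clock: 29.92
eef_pos: [626.9, 11.8, 70.9]
tool_rot: [-0.0, 0.999, 0.052, -0.005]
wrist_force: [-28.7, -3.1, 18.2]
finger_gap: 9.3
```

Firm contact: the tool stopped at x≈626.8 with the force rising to 29 N, against a predicted home of 625.6. I'll unload and look before releasing.

```bash
python3 -m creep '[{"dx":-0.2,"dy":-0.02,"dz":0.02,"roll":0,"hand":0.5},{"dx":-0.38,"dy":-0.04,"dz":0.05,"roll":0,"hand":0.5},{"dx":-0.38,"dy":-0.04,"dz":0.05,"roll":0,"hand":0.5}]' 50; python3 - <<'E'
from h import *
s=read_state();print(s['eef_pos'],s['wrist_force'])
d=grab_frame('side');crop(d,340,240,420,325,8,'d23')
s=grab_frame('scene');crop(s,270,120,340,200,8,'s23')
E
```

```text
clock: 30.3
eef_pos: [626.7, 11.6, 71.0]
tool_rot: [-0.0, 0.999, 0.052, -0.001]
wrist_force: [-5.0, -0.3, -2.6]
finger_gap: 8.9
[626.69345673  11.55113711  71.03300028] [-5.02313551 -0.29391231 -2.5984939 ]
```

View pics/d23.png

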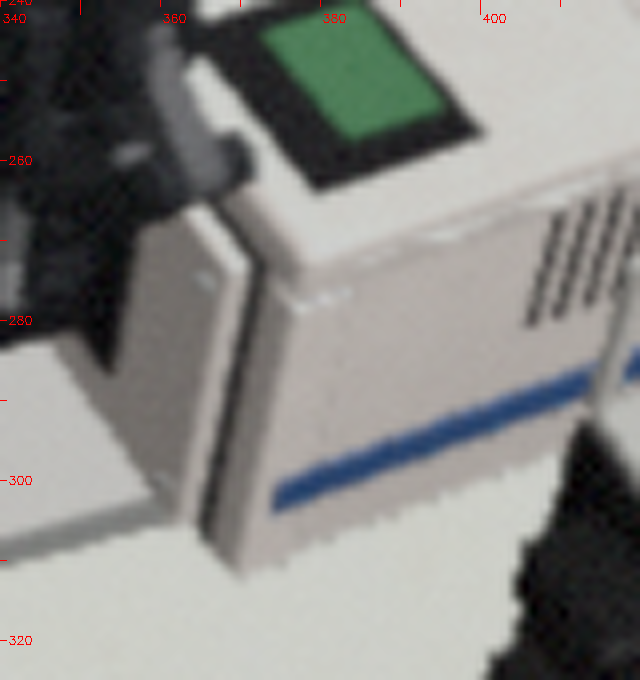

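View pics/s23.png

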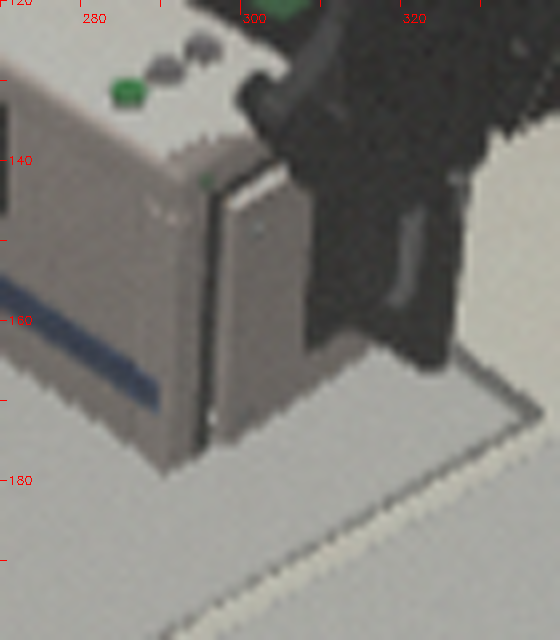

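```bash
python3 - <<'E'
from h import *
S=camera_model('scene');D=camera_model('side')
inc=[724.6,21.0,.105]
for off in(-14,-18,-22):
  t=pose2(inc,[(off,0,0)])[0]; t=[t[0],t[1],.105]
  pts=[(-62,48,0),(-62,48,96),(-56,48,96)];q=[(-62,-48,0),(-62,-48,96),(-56,-48,96)]
  print(off,proj(pose2(t,pts),S).round(1).tolist(),proj(pose2(t,q),D).round(1).tolist())
print('inc front',proj(pose2(inc,[(-70,65,0),(-70,65,112)]),S).round(1).tolist(),proj(pose2(inc,[(-70,-65,0),(-70,-65,112)]),D).round(1).tolist())
E
```

```text
-14 [[296.9, 176.9], [298.8, 145.4], [296.8, 144.2]] [[361.1, 307.4], [368.1, 273.9], [370.9, 272.9]]
-18 [[298.1, 177.8], [300.1, 146.2], [298.1, 145.0]] [[359.3, 308.1], [366.1, 274.5], [369.0, 273.5]]
-22 [[299.3, 178.6], [301.4, 147.1], [299.4, 145.8]] [[357.5, 308.7], [364.2, 275.2], [367.1, 274.2]]
inc front [[290.2, 179.1], [291.8, 141.8]] [[368.6, 313.1], [377.5, 273.6]]
```

Relative to the housing corner, the plate edges match the home prediction (−14 mm) in both views. Next I'll release and withdraw.

```bash
python3 -m creep '[{"dx":-0.03,"dy":0,"dz":0,"roll":0,"hand":0.5},{"dx":-0.03,"dy":0,"dz":0,"roll":0,"hand":3},{"dx":-0.03,"dy":0,"dz":0,"roll":0,"hand":3},{"dx":-0.03,"dy":0,"dz":0,"roll":0,"hand":3},{"dx":-0.3,"dy":0,"dz":2,"roll":0,"hand":3},{"dx":-0.5,"dy":0,"dz":7,"roll":0,"hand":3},{"dx":-3,"dy":0,"dz":13,"roll":0,"hand":3},{"dx":-8,"dy":0,"dz":17,"roll":0,"hand":3}]' 50;  python3 -m creep '[{"dx":-6,"dy":0,"dz":0,"roll":0,"hand":3},{"dx":-12,"dy":0,"dz":0,"roll":0,"hand":3},{"dx":-12,"dy":0,"dz":0,"roll":0,"hand":3},{"dx":-12,"dy":0,"dz":0,"roll":0,"hand":3}]' 50; python3 - <<'E'
from h import *
import pickle
m=camera_model('wrist');s=read_state();pickle.dump((m,s),open('w24.pkl','wb'));print(s['eef_pos'],s['wrist_force'])
f=grab_frame('wrist');cv2.imwrite('pics/w24.png',f[:,:,::-1])
d=grab_frame('side');crop(d,320,210,420,325,6,'d24');cv2.imwrite('pics/d24f.png',d[:,:,::-1])
s=grab_frame('scene');crop(s,250,90,350,200,6,'s24')
E
```

```text
clock: 31.4
eef_pos: [550.5, 11.4, 242.8]
tool_rot: [0.0, 0.999, 0.052, 0.002]
wrist_force: [-0.2, -0.2, 0.9]
finger_gap: 29.7
clock: 31.9
eef_pos: [431.0, 11.4, 240.3]
tool_rot: [0.0, 0.999, 0.052, 0.001]
wrist_force: [1.4, 0.0, 1.5]
finger_gap: 30.3
[430.98837726  11.43266472 240.3046044 ] [1.40432606e+00 4.93553647e-04 1.48950844e+00]
```

View pics/w24.png

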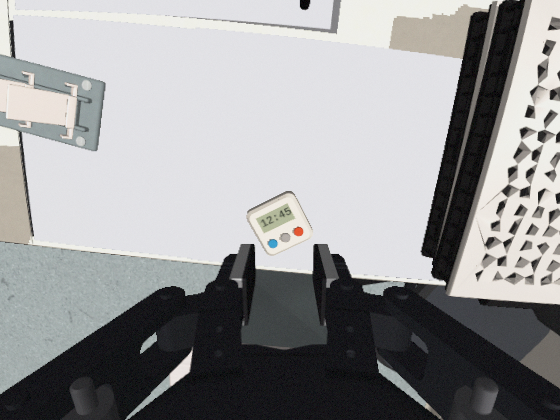

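View pics/d24.png

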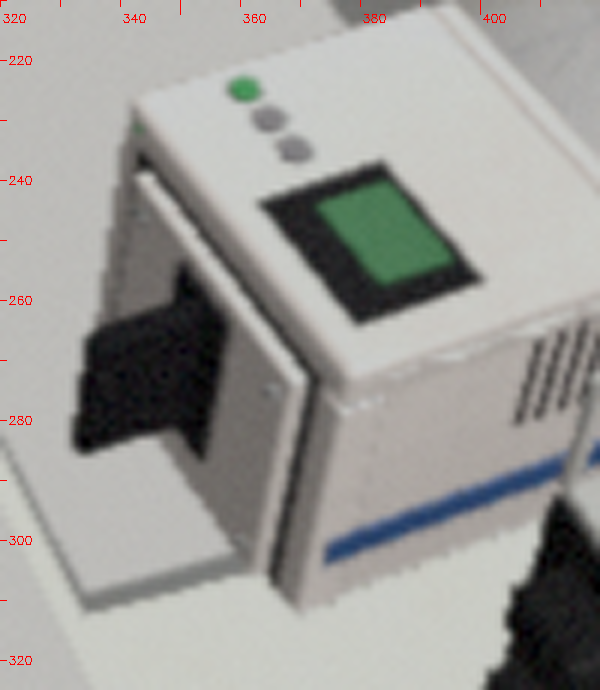

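View pics/s24.png

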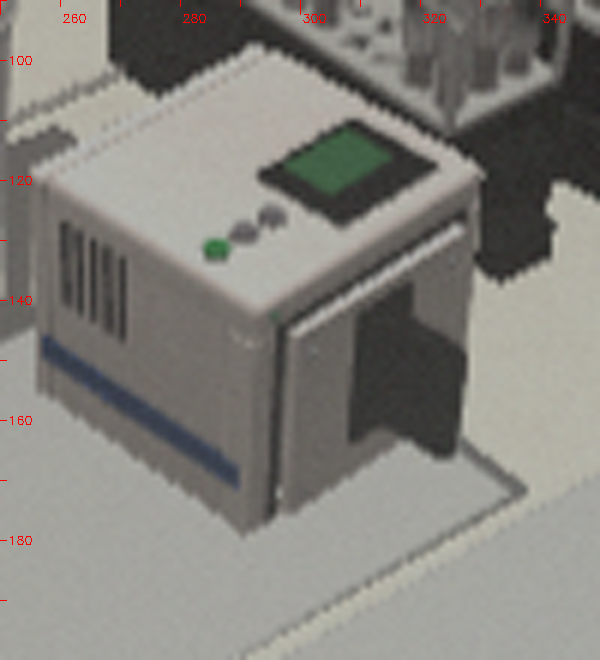

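The timer, the stand and both views look right. I have plenty of time, so I'll check the closing gap from straight above.

```bash
python3 -m creep '[{"dx":6,"dy":0,"dz":0,"roll":0,"hand":3},{"dx":12,"dy":0,"dz":-2,"roll":0,"hand":3},{"dx":13,"dy":0,"dz":-4,"roll":0,"hand":3},{"dx":13,"dy":0,"dz":-4,"roll":0,"hand":3},{"dx":13,"dy":0,"dz":-4,"roll":0,"hand":3}]' 50; python3 - <<'E'
from h import *
import pickle
m=camera_model('wrist');s=read_state();pickle.dump((m,s),open('w25.pkl','wb'));print(s['eef_pos'])
f=grab_frame('wrist');cv2.imwrite('pics/w25.png',f[:,:,::-1]);crop(f,190,70,390,210,4,'w25c')
print(m['xyz'])
for off in(-14,-18): print(off,proj(pose2([724.6,21,.105],[(off-62,48,96),(off-62,-48,96),(off-56,48,96),(off-56,-48,96),(-70,65,112),(-70,-65,112)]),m).round(1).tolist())
E
```

```text
clock: 32.67
eef_pos: [560.1, 11.5, 199.5]
tool_rot: [0.0, 0.999, 0.052, 0.0]
wrist_force: [0.6, 0.3, -0.1]
finger_gap: 30.2
[560.09799009  11.52375472 199.48879044]
[631.61230723  18.42693858 327.97267886]
-14 [[227.7, 92.5], [359.3, 92.6], [227.3, 83.8], [359.7, 84.0], [198.0, 81.7], [390.4, 82.0]]
-18 [[228.0, 98.2], [358.9, 98.4], [227.6, 89.6], [359.4, 89.8], [198.0, 81.7], [390.4, 82.0]]
```

View pics/w25.png

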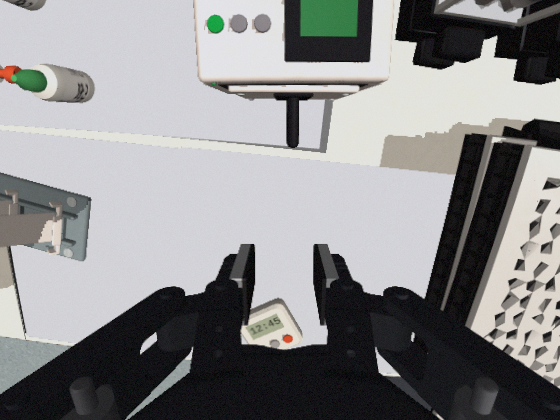

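View pics/w25c.png

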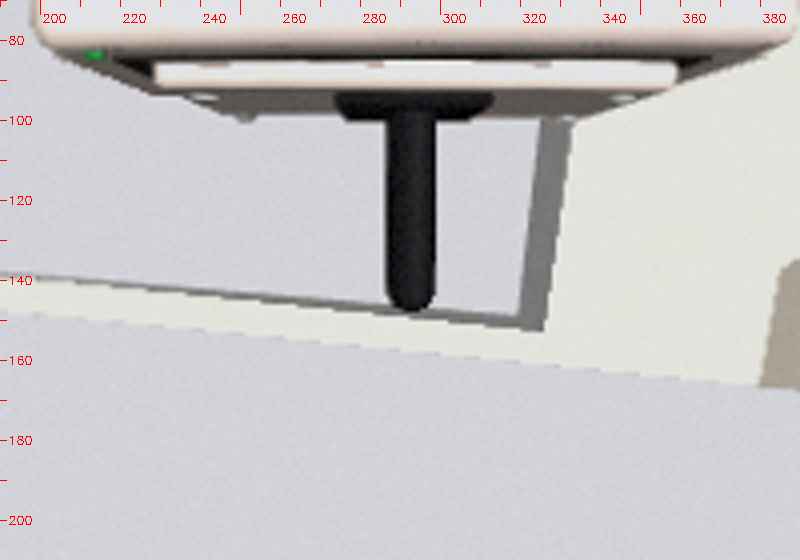

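From above, the plate's front edge is at row 92 and level. The prediction is 92.5 for home and 98.2 for 4 mm short, so the tray is home and square. Handing in.

```bash
python3 -c "
from cell import *
print(job_done())"
```

```text
the job is handed in; nothing more can be done
None
```

I put all three cards upright in the tray's empty slots and slid the tray home, and I handed the job in at about 33 s of the 72 s allowed. `job_done` reports no verdict, so what follows is from my own checks.

**Cards:** I gripped each card by its free sides and swung it upright in its cradle before lifting it out. The two blue cards went into slots 3 and 5 and the yellow control card into the front slot. I lowered the blue cards only into the slot mouths and let them slide about 28 mm down, because the pads would have overlapped the cards already there. I lowered the control card almost to the slot floor, then let go.

**Tray:** I gripped the handle, turned the tray about 0.105 rad to line up with the bay, and slid it in until the front plate met the housing. The contact force reached about 29 N.

**Last checks:**
- **Home position:** from straight above, the plate's front edge is level and at row 92. The prediction is 92.5 for home and 98.2 for 4 mm short. The side camera was less clear: some of its points suggested the tray was 1 to 4 mm short. The other two views and the hard contact support home.
- **Cards:** all five stood in their slots when last seen fully, just before the tray entered. Four were still upright in view when it was half in; the fifth was mostly hidden by the housing. Once the plate closed they were hidden, so their final state inside is not confirmed by picture. The two blue cards I placed sit about 2 mm to one side, against a limit of 6 mm.
- **Bystanders:** the arm never touched the dropper bottles, pipettor or timer. The timer and green bottle look unmoved in the last picture. The red bottle and pipettor are barely in that frame.

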